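Stack a second slide tray over drying smears

ROBOT

A 6-joint arm with a two-finger parallel gripper is mounted at the origin on the work surface. World frame = base frame: x ahead of the robot, y to its left, z up, the work surface at z = 0. Lengths are in m, angles in rad, forces in N, time in s.
With the tool pointing down it reaches from about 0.35 to 0.775 m from the base axis. Payload 5.5 kg.
Tool frame: the origin (TCP) lies between the finger pads; the fingertips stand 22 mm ahead of it and the grasp point (between the pads) lies 3 mm ahead of it (env.finger_overhang is the distance from the TCP to the fingertips, in m); y points along the fingers, x is the direction in which the jaws open and shut, and the axes are right-handed (so a half turn about y gives the same grasp; the last joint's range is limited). The gripper opens to 85 mm and grips with 20 to 120 N. Pads are 22 mm wide; open, the fingers measure 114 mm over their backs; the gripper's body (76 mm by 85 mm) begins 54 mm behind the grasp point. The pads swing forward as they close: fully open they stand 13 mm farther back than shut.
Start: joints at [-1.42, 0.313, 0.046, 1.304, 0, 1.431], TCP at [0.165, -0.551, 0.253] pointing down, gripper open.
Joint ranges: [-2.76, 2.76], [-0.86, 1.69], [-1.03, 1.26], [-2.2, 2.34], [-1.47, 1.5], [-3.14, 3.14]. Speed limits (rad/s): [2.57, 2.57, 3.14, 3.14, 3.14, 3.14].

INTERFACE

Orientations are given as a unit quaternion [w, x, y, z].
In Python, from workcell import monitor, cams, job, env gives the robot as it stands.
- The arm moves only by the tool drive_tool, never from a script. Its argument "plan" is text: rows parted by semicolons, each of 7 numbers parted by spaces: the opening, from -1 (shut) to 1 (fully open), then the shift along the tool's x, y, z in mm, then the turn, a rotation vector about the tool's x, y, z in degrees. In form: gripper x y z rx ry rz; .... A call has 1 to 8 rows; each row shifts and turns the pose as measured when the row begins, along the tool's axes as they then stand; what a row does not reach is not made up. A row lasts 1/8 s, in which the tool goes at most 62.5 mm and 10.7 degrees, less where a joint would pass 70% of its speed; a pose out of reach is approached as far as the arm can. A call is refused whole if a number of a shift passes 62.5 or a number of a turn 10.7, either way. A call with a gripper value outside its range is refused whole. The fingers move at their own pace and stop on an object; "grip_force" is the grip in N (left out, the last holds). Time passes only in rows, so rows that do not move let the fingers close. It gives the time, the measured TCP pose, the force and the opening at its end, in the units of the state.
- monitor.get_state(): the state, without advancing time (a new reading comes with each control period).
- cams.read_camera(name): name is "scene" or "top" or "wrist"; returns (picture, depth): 384x512x3 uint8, red, green, blue; 384x512 float32, m along the optical axis (not along the pixel's ray), 0 where there is no reading.
- cams.calibration(name): a dict with "fx", "fy", "cx", "cy" (pixels), "D" ([k1, k2, p1, p2, k3] as OpenCV has them; the pictures are not rectified), "R" (3x3) and "t" (3): a world point X has camera coordinates R X + t. Camera axes: x right, y down, z forward; pixel columns grow to the right and rows downward; lengths in m; the calibration is good to about 2 mm. A picture is of the moment at which its call begins: read the wrist's pose just before it. calibration takes no time and is no camera call; for the wrist camera it gives the pose at the moment of the call.
- job.hand_in(): hands the job in, once; it reports no verdict.
The state is a dict: "clock": time; "joint_pos": joint angles; "qvel": joint speeds; "tau": joint torques, N m; "tcp_pos": TCP position; "orientation": TCP orientation; "wrist_force": force on the tool from outside, world axes, zero at the start; "ft_torque": the same for the moment, N m; "finger_gap": finger opening in m.
Only numpy, scipy, OpenCV 4.12 (cv2) and the standard library are available. Lean on these libraries where they do the work, as an engineer would, in place of code of your own. Each camera call takes 0.05 s, during which the arm holds its last target.

TASK

Lay the two square metal spacer bars from the sloping rack on the drying station, one lengthwise down the middle of the bare strip on each side of its slides, flat on the strip. Then take the loaded slide tray by its handle and set it gently on the two bars, level, centred over the station's slides and square with them, so that it rests clear of them; last, throw the station's switch lever fully over to start the drying air. Leave the round glass rod in the rack and the bottle and the cup where they are.

Things in the scene. Friction and masses are not known exactly. Their poses are not given: they have to be found in the camera images.
- station: White fixed slide drying station, turned up to 15 deg. Origin: centre of its slab's underside, at bench level; z up, x from the robot's side to the blower, y left. Slab 190 (x) x 176 (y) x 30 mm high. Blower housing at x = 115 to 165 mm, 70 mm high, 176 wide. Console at the right (y = -88 to -168 mm, x = -55 to 55 mm), 10 mm high, carries the switch lever.
- bed (a point): Middle of the slab's top, 30 mm above the bench, axes as the station. Around it lies a black slide bed 164 (x) x 88 (y) mm, 2 mm thick, with 1 mm glass slides on it. On each side of the bed a bare strip 44 mm wide runs the slab's whole length along x.
- strip_l (a point): Middle of the left bare strip, on its surface, 66 mm to the +y side of the slab's centre. Its axes are the station's.
- strip_r (a point): Middle of the right bare strip, on its surface, 66 mm to the -y side of the slab's centre. Its axes are the station's.
- spacer_a: Plain aluminium square bar, 160 mm long (its x axis), 22 by 22 mm section, about 0.12 kg; origin at its centre. It starts lying in one bay of the sloping rack, its x axis pointing up the slope, its z axis square out of the slope.
- spacer_b: Second, identical bar in another bay of the rack: 160 x 22 x 22 mm, origin at its centre, axes as spacer_a.
- rod: Round glass rod, 160 mm long (its x axis), 22 mm diameter, origin at its centre, in the remaining bay of the rack. It stays there.
- rack: White fixed draining rack, left or right of the station, turned up to 12 deg. Origin: centre of its underside at bench level. Its board (180 mm up the slope, 190 wide) slopes 32 deg, low towards the robot, rising along its +x; middle of the board's face 70 mm up. Bays at y = -60, 0, 60 mm: low end of a bar at a 14 mm lip; 10 mm ribs beside the bars' ends, the middle 90 mm free at both sides.
- tray: Steel slide tray 175 (x) x 170 (y) mm, sheet 4 mm, rim to 9 mm, about 0.4 kg, slides fixed on it. Stands flat on the bench on the side without the rack, turned up to 17 deg. Origin: centre of its flat underside; z up. Along its x axis a bridge handle: bar 114 mm long, 14 wide (y), 12 thick, top 54 mm above the underside, posts at x = -52 and 52 mm. May be set either way round.
- tray_grip (a point): Middle of the tray's handle bar, 48 mm above the tray's underside.
- switch (a joint): Switch lever on the station's right console, rad: 0 leaning towards the robot (off, 0.5 rad from upright), 1.0 leaning away (on, 0.5 rad beyond upright). It starts between 0 and 0.15. It moves along the station's +x with a light push and stays where it is left.
- switch_tip (a point): Centre of the black ball, 26 mm in diameter, on the end of the switch lever. The ball's centre is 60 mm from the pivot, which is 32 mm above the bench, over the slab's middle line x = 0; the lever turns about a level axis along the station's y, 132 mm to the -y side of the slab's centre.
- bottle: Amber reagent bottle, 60 mm diameter, 150 mm high; origin at the centre of its underside. A bystander.
- beaker: White ceramic cup, 70 mm across, 90 mm high; origin at the centre of its underside. A bystander.

How it is judged:
On the way, in this order (a step that is already met when the one before it is completed fails the run):
1. one spacer bar lies flat along a bare strip, released (((x of spacer_a in the frame of strip_l between -0.025 and 0.025 m and y of spacer_a in the frame of strip_l between -0.014 and 0.014 m and z of spacer_a in the frame of strip_l between 0.008 and 0.014 m and angle between the x axis of spacer_a and the x axis of station, either way round below 0.13 rad and contact force between the fingers and spacer_a below 0.1 N and linear speed of spacer_a below 0.03 m/s) or (x of spacer_a in the frame of strip_r between -0.025 and 0.025 m and y of spacer_a in the frame of strip_r between -0.014 and 0.014 m and z of spacer_a in the frame of strip_r between 0.008 and 0.014 m and angle between the x axis of spacer_a and the x axis of station, either way round below 0.13 rad and contact force between the fingers and spacer_a below 0.1 N and linear speed of spacer_a below 0.03 m/s) or (x of spacer_b in the frame of strip_l between -0.025 and 0.025 m and y of spacer_b in the frame of strip_l between -0.014 and 0.014 m and z of spacer_b in the frame of strip_l between 0.008 and 0.014 m and angle between the x axis of spacer_b and the x axis of station, either way round below 0.13 rad and contact force between the fingers and spacer_b below 0.1 N and linear speed of spacer_b below 0.03 m/s) or (x of spacer_b in the frame of strip_r between -0.025 and 0.025 m and y of spacer_b in the frame of strip_r between -0.014 and 0.014 m and z of spacer_b in the frame of strip_r between 0.008 and 0.014 m and angle between the x axis of spacer_b and the x axis of station, either way round below 0.13 rad and contact force between the fingers and spacer_b below 0.1 N and linear speed of spacer_b below 0.03 m/s))), for 0.2 s.
2. both spacer bars lie flat, one on each strip, released (((x of spacer_a in the frame of strip_l between -0.025 and 0.025 m and y of spacer_a in the frame of strip_l between -0.014 and 0.014 m and z of spacer_a in the frame of strip_l between 0.008 and 0.014 m and angle between the x axis of each of spacer_a, spacer_b and the x axis of station, either way round below 0.13 rad and contact force between the fingers and spacer_a below 0.1 N and linear speed of each of spacer_a, spacer_b below 0.03 m/s and x of spacer_b in the frame of strip_r between -0.025 and 0.025 m and y of spacer_b in the frame of strip_r between -0.014 and 0.014 m and z of spacer_b in the frame of strip_r between 0.008 and 0.014 m and contact force between the fingers and spacer_b below 0.1 N) or (x of spacer_a in the frame of strip_r between -0.025 and 0.025 m and y of spacer_a in the frame of strip_r between -0.014 and 0.014 m and z of spacer_a in the frame of strip_r between 0.008 and 0.014 m and angle between the x axis of each of spacer_a, spacer_b and the x axis of station, either way round below 0.13 rad and contact force between the fingers and spacer_a below 0.1 N and linear speed of each of spacer_a, spacer_b below 0.03 m/s and x of spacer_b in the frame of strip_l between -0.025 and 0.025 m and y of spacer_b in the frame of strip_l between -0.014 and 0.014 m and z of spacer_b in the frame of strip_l between 0.008 and 0.014 m and contact force between the fingers and spacer_b below 0.1 N))), for 0.2 s.
3. the tray rests level and centred on both bars, released, the switch still off (((x of spacer_a in the frame of strip_l between -0.025 and 0.025 m and y of spacer_a in the frame of strip_l between -0.014 and 0.014 m and z of spacer_a in the frame of strip_l between 0.008 and 0.014 m and angle between the x axis of each of spacer_a, spacer_b and the x axis of station, either way round below 0.13 rad and contact force between the fingers and spacer_a below 0.1 N and linear speed of each of spacer_a, spacer_b below 0.03 m/s and x of spacer_b in the frame of strip_r between -0.025 and 0.025 m and y of spacer_b in the frame of strip_r between -0.014 and 0.014 m and z of spacer_b in the frame of strip_r between 0.008 and 0.014 m and contact force between the fingers and spacer_b below 0.1 N) or (x of spacer_a in the frame of strip_r between -0.025 and 0.025 m and y of spacer_a in the frame of strip_r between -0.014 and 0.014 m and z of spacer_a in the frame of strip_r between 0.008 and 0.014 m and angle between the x axis of each of spacer_a, spacer_b and the x axis of station, either way round below 0.13 rad and contact force between the fingers and spacer_a below 0.1 N and linear speed of each of spacer_a, spacer_b below 0.03 m/s and x of spacer_b in the frame of strip_l between -0.025 and 0.025 m and y of spacer_b in the frame of strip_l between -0.014 and 0.014 m and z of spacer_b in the frame of strip_l between 0.008 and 0.014 m and contact force between the fingers and spacer_b below 0.1 N)) and horizontal distance between tray and bed below 0.018 m and angle between tray's own z axis and vertical below 0.03 rad and angle between the x axis of tray and the x axis of station, either way round below 0.13 rad and z of tray in the frame of bed between 0.019 and 0.025 m and contact force between tray and spacer_a above 0.2 N and contact force between tray and spacer_b above 0.2 N and contact force between the fingers and tray below 0.1 N and linear speed of tray below 0.03 m/s and value of joint switch below 0.5 rad), for 0.2 s.
4. the switch lever is thrown over (value of joint switch above 0.85 rad), for 0.2 s.
At the end, for the whole second after the job is handed in: Each strip has one bar flat on it (14 mm across, 25 mm along, 0.13 rad); the tray rests on both bars, released, centred within 18 mm, level within 0.03 rad, square within 0.13 rad, 22 mm (within 3) above the strips; the lever is past 0.85 rad; the rod within 30 mm of its start; all at rest (((x of spacer_a in the frame of strip_l between -0.025 and 0.025 m and y of spacer_a in the frame of strip_l between -0.014 and 0.014 m and z of spacer_a in the frame of strip_l between 0.008 and 0.014 m and angle between the x axis of each of spacer_a, spacer_b and the x axis of station, either way round below 0.13 rad and contact force between the fingers and spacer_a below 0.1 N and linear speed of each of spacer_a, spacer_b below 0.03 m/s and x of spacer_b in the frame of strip_r between -0.025 and 0.025 m and y of spacer_b in the frame of strip_r between -0.014 and 0.014 m and z of spacer_b in the frame of strip_r between 0.008 and 0.014 m and contact force between the fingers and spacer_b below 0.1 N) or (x of spacer_a in the frame of strip_r between -0.025 and 0.025 m and y of spacer_a in the frame of strip_r between -0.014 and 0.014 m and z of spacer_a in the frame of strip_r between 0.008 and 0.014 m and angle between the x axis of each of spacer_a, spacer_b and the x axis of station, either way round below 0.13 rad and contact force between the fingers and spacer_a below 0.1 N and linear speed of each of spacer_a, spacer_b below 0.03 m/s and x of spacer_b in the frame of strip_l between -0.025 and 0.025 m and y of spacer_b in the frame of strip_l between -0.014 and 0.014 m and z of spacer_b in the frame of strip_l between 0.008 and 0.014 m and contact force between the fingers and spacer_b below 0.1 N)) and horizontal distance between tray and bed below 0.018 m and angle between tray's own z axis and vertical below 0.03 rad and angle between the x axis of tray and the x axis of station, either way round below 0.13 rad and z of tray in the frame of bed between 0.019 and 0.025 m and contact force between tray and spacer_a above 0.2 N and contact force between tray and spacer_b above 0.2 N and contact force between the fingers and tray below 0.1 N and linear speed of tray below 0.03 m/s and value of joint switch above 0.85 rad and distance of rod from where it was at the start of the episode below 0.03 m); the robot touches nothing.
It fails at once if the tray is dropped or pressed hard on the bars (over 40 N) (contact force between tray and spacer_a above 40 N or contact force between tray and spacer_b above 40 N).
It fails at once if a bystander (bottle, cup or glass rod) is moved more than 30 mm (distance of any of bottle, beaker, rod from where it was at the start of the episode above 0.03 m).
It also fails if it takes over 72 s, if anything falls off the work surface, if the arm or the gripper's body presses on something with over 40 N, if the wrist force passes 120 N, or if a joint passes its speed limit or range.

## Working session

There is one attempt and no reset: what is moved stays moved. The work goes in short steps, Python scripts to look and compute and a tool call to move; the robot and the scene stay as the last step left them, time stands still between calls to the robot, and variables do not carry over. Pictures are saved under pics/ and viewed, and the job is handed in when it is done.

Besides the shell and the picture viewer there is one more tool, called after ">>>" as name(argument=value, ...) on one line, values as JSON. drive_tool: Moves the arm, as the interface text tells. Its arguments: {"type":"object","properties":{"plan":{"type":"string"},"grip_force":{"type":"number"}},"required":["plan"]}

```bash
ls; mkdir -p pics
cat > look.py <<'E'
import sys,cv2
from workcell import monitor,cams,job,env
for n in sys.argv[2:]:
    im,d=cams.read_camera(n)
    cv2.imwrite(f'pics/{n}_{sys.argv[1]}.png',im[:,:,::-1])
    import numpy as np
    c=cams.calibration(n)
    np.savez(f'pics/{n}_{sys.argv[1]}.npz',im=im,d=d,fx=c['fx'],fy=c['fy'],cx=c['cx'],cy=c['cy'],D=c['D'],R=c['R'],t=c['t'])
s=monitor.get_state();print(s['clock'],s['tcp_pos'],s['orientation'],s['finger_gap'],s['wrist_force'])
E
python3 look.py 0 scene top wrist
```

```text
pics
0.15 [ 0.16479355 -0.55049671  0.252601  ] [ 0.56752097 -0.5668037   0.42264744 -0.42192731] 0.08556742815557168 [-1.07259843 -0.36882382 -0.00995622]
```

View pics/scene_0.png

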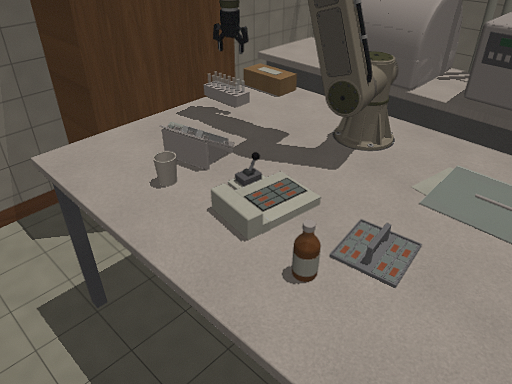

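View pics/top_0.png

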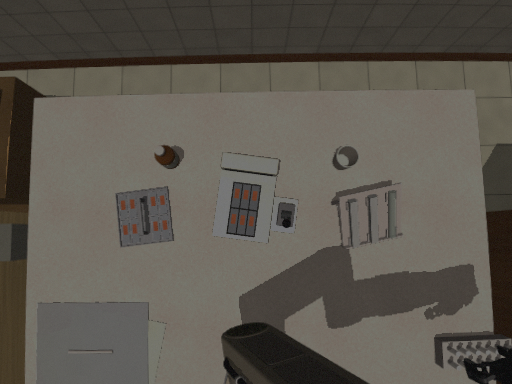

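View pics/wrist_0.png

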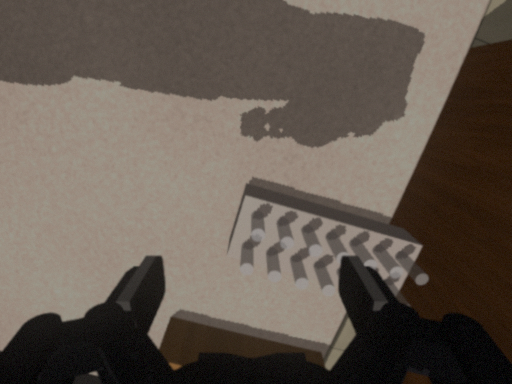

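The top view shows the station around (248,200), the tray at (145,217), and the rack at (372,215). The rack's bays are near columns 352, 373 and 392, and the right one looks greenish, so it may be the rod. I'll zoom in next.

```bash
cat > geo.py <<'E'
import numpy as np,cv2
class V:
    def __init__(s,f):
        z=np.load(f);s.im=z['im'];s.d=z['d'];s.K=np.array([[z['fx'],0,z['cx']],[0,z['fy'],z['cy']],[0,0,1.]]).astype(float);s.D=z['D'].astype(float);s.R=z['R'];s.t=z['t']
    def rays(s,uv):
        uv=np.asarray(uv,float).reshape(-1,1,2)
        n=cv2.undistortPoints(uv,s.K,s.D).reshape(-1,2)
        return np.c_[n,np.ones(len(n))]
    def plane(s,uv,z):
        r=s.rays(uv)@s.R; o=-s.R.T@s.t
        k=(z-o[2])/r[:,2]; return o+r*k[:,None]
    def pts(s,uv):
        uv=np.asarray(uv,int).reshape(-1,2)
        dd=s.d[uv[:,1],uv[:,0]]
        return (s.rays(uv)*dd[:,None]-s.t)@s.R
    def cloud(s,x0,x1,y0,y1):
        u,v=np.meshgrid(np.arange(x0,x1),np.arange(y0,y1));uv=np.c_[u.ravel(),v.ravel()]
        uv=uv[s.d[uv[:,1],uv[:,0]]>0]
        return uv,s.pts(uv)
    def proj(s,X):
        return cv2.projectPoints(np.asarray(X,float).reshape(-1,1,3),cv2.Rodrigues(s.R)[0],s.t,s.K,s.D)[0].reshape(-1,2)
E
python3 - <<'E'
from geo import *
v=V('pics/top_0.npz')
print('cam',-v.R.T@v.t, v.K[0,0])
im=v.im[:,:,::-1]
cv2.imwrite('pics/z1.png',cv2.resize(im[175:255,330:410],None,fx=7,fy=7,interpolation=cv2.INTER_CUBIC))
cv2.imwrite('pics/z2.png',cv2.resize(im[145:255,105:305],None,fx=4,fy=4,interpolation=cv2.INTER_CUBIC))
uv,P=v.cloud(100,420,140,260)
print(P.min(0),P.max(0))
b=P[(uv[:,0]>180)&(uv[:,0]<205),2];print('bench z',np.median(b),b.std())
E
```

```text
cam [0.49244851 0.01952403 1.14524186] 357.35245951644487
[ 0.38374991 -0.54483885 -0.00944232] [0.79386084 0.51309871 0.15242391]
bench z -0.0007285076746596401 0.0021619262319757695
```

View pics/z1.png

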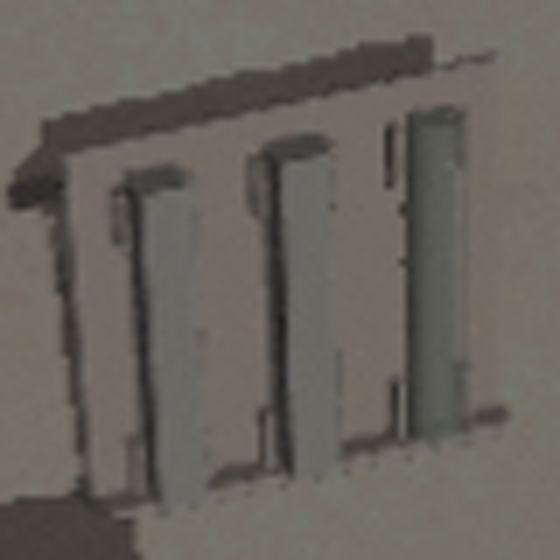

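View pics/z2.png

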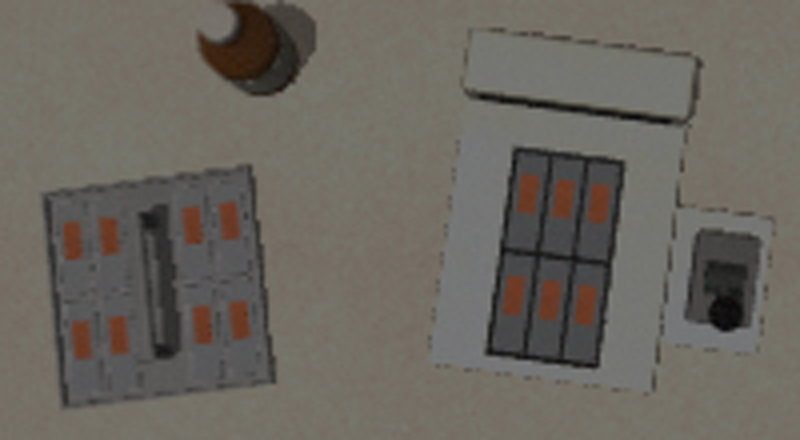

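```bash
cat > m1.py <<'E'
from geo import *
v=V('pics/top_0.npz')
def zz(p,o,s): return (np.array(p,float)+.5)/s-.5+np.array(o)
def ang(a,b): d=b-a;return np.degrees(np.arctan2(d[1],d[0]))
bed=v.plane(zz([(514,148),(624,160),(600,367),(487,354)],(105,145),4),.032)
print('bed corners',bed.round(4).tolist(),'c',bed.mean(0),'ang',ang(bed[3],bed[0]),ang(bed[2],bed[1]),np.linalg.norm(bed[0]-bed[3]),np.linalg.norm(bed[0]-bed[1]))
t=v.plane(zz([(42,193),(250,165),(274,382),(64,407)],(105,145),4),.009)
print('tray',t.round(4).tolist(),t.mean(0),ang(t[3],t[0]),ang(t[2],t[1]),np.linalg.norm(t[0]-t[3]),np.linalg.norm(t[0]-t[1]))
uv,P=v.cloud(336,406,180,252)
m=(P[:,2]>.02)
Q=P[m];quv=uv[m]
# plane ransac
rng=np.random.default_rng(0);best=0
for i in range(800):
    a=Q[rng.choice(len(Q),3,False)];n=np.cross(a[1]-a[0],a[2]-a[0]);L=np.linalg.norm(n)
    if L<1e-5: continue
    n/=L;n*=np.sign(n[2])
    dd=(Q-a[0])@n;k=(abs(dd)<.003).sum()
    if k>best:best=k;bn=n;bp=a[0]
I=Q[abs((Q-bp)@bn)<.004];c=I.mean(0);n=np.linalg.svd(I-c)[2][2];n*=np.sign(n[2])
print('plane',n,c,len(I),'slope',np.degrees(np.arccos(n[2])),'yaw',np.degrees(np.arctan2(-n[1],-n[0])))
h=(Q-c)@n
bar=(h>.014)&(h<.03)
mask=np.zeros(v.d.shape,np.uint8);mask[quv[bar][:,1],quv[bar][:,0]]=255
cv2.imwrite('pics/m1.png',cv2.resize(mask[175:255,330:410],None,fx=7,fy=7,interpolation=cv2.INTER_NEAREST))
nl,lab,st,ce=cv2.connectedComponentsWithStats(mask)
up=np.array([0,0,1.])-n*n[2];up/=np.linalg.norm(up);lat=np.cross(n,up)
for i in range(1,nl):
    if st[i,4]<60: continue
    vv,uu=np.where(lab==i);X=v.pts(np.c_[uu,vv])
    w=X-c;U=w@up;W=w@lat
    pr=np.polyfit(U,W,1)
    print('bar px',ce[i],'c',X.mean(0).round(4),'h',((X-c)@n).mean().round(4),'U',U.min().round(4),U.max().round(4),'dW/dU deg',np.degrees(np.arctan(pr[0])).round(2),'wid',np.percentile(W-np.polyval(pr,U),[3,97]).round(4))
print(np.histogram(h,bins=np.arange(-.01,.04,.004)))
print('up',up,'lat',lat)
E
python3 m1.py
```

```text
bed corners [[0.641, 0.0714, 0.032], [0.6297, -0.0147, 0.032], [0.4688, 0.0076, 0.032], [0.4805, 0.0949, 0.032]] c [0.55500186 0.03976627 0.032     ] ang -8.323193608091564 -7.888030692940682 0.16214582593244437 0.08687559374615299
tray [[0.6156, 0.4531, 0.009], [0.6347, 0.2847, 0.009], [0.4614, 0.2654, 0.009], [0.4445, 0.433, 0.009]] [0.53907901 0.35905235 0.009     ] 6.709360150359641 6.355283463853915 0.1722404623474311 0.1695380824128117
plane [-0.51365889 -0.10329767  0.85175357] [ 0.53279963 -0.340948    0.07666568] 1792 slope 31.597087592125433 yaw 11.37061372341831
bar px [392.36333333 214.92666667] c [ 0.5233 -0.404   0.0864] h 0.0197 U -0.1005 0.0647 dW/dU deg 0.2 wid [-0.0086  0.0078]
bar px [373.39050132 219.2348285 ] c [ 0.5118 -0.3454  0.0884] h 0.0212 U -0.0993 0.0659 dW/dU deg -0.05 wid [-0.0116  0.0101]
bar px [354.05588235 224.05      ] c [ 0.4989 -0.2872  0.0874] h 0.021 U -0.0962 0.0645 dW/dU deg -0.7 wid [-0.0108  0.0096]
(array([   2,  255, 1353,  298,  180,  211,  142,  567,  322,    0,    0,
          0]), array([-0.01 , -0.006, -0.002,  0.002,  0.006,  0.01 ,  0.014,  0.018,
        0.022,  0.026,  0.03 ,  0.034,  0.038]))
up [0.83503571 0.16792709 0.52394261] lat [-0.19715455  0.98037242  0.        ]
```

View pics/m1.png

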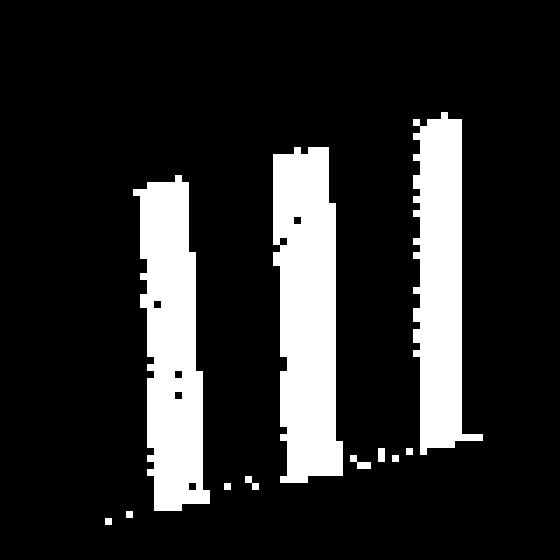

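The rod is in the right bay and the bars are in the left and middle bays. Station yaw is about −8.1°, tray about +6.5°, rack about +11.5°. I'll write the helper that works out shifts next.

```bash
cat > tgt.py <<'E'
import numpy as np
from scipy.spatial.transform import Rotation as Ro
from workcell import monitor
def cur():
    s=monitor.get_state();q=s['orientation']
    return np.array(s['tcp_pos']),Ro.from_quat([q[1],q[2],q[3],q[0]])
def frame(app,xax):
    y=np.array(app,float);y/=np.linalg.norm(y);x=np.array(xax,float);x-=y*(x@y);x/=np.linalg.norm(x)
    c=[Ro.from_matrix(np.c_[s*x,y,np.cross(s*x,y)]) for s in(1,-1)]
    return c
def rel(p,Rt=None):
    P,R=cur()
    if Rt is not None:
        if isinstance(Rt,list): Rt=min(Rt,key=lambda r:(R.inv()*r).magnitude())
        rv=np.degrees((R.inv()*Rt).as_rotvec());print('rotvec tool deg',rv.round(1),'rows',np.abs(rv).max()/10.7)
        print('shift if turned first (tool mm)',(Rt.inv().apply(np.array(p)-P)*1e3).round(1))
    print('shift in current axes',(R.inv().apply(np.array(p)-P)*1e3).round(1))
E
python3 - <<'E'
from tgt import *
P,R=cur();print(P,R.as_matrix().round(3))
r=np.radians
n=np.array([-np.sin(r(32))*np.cos(r(11.6)),-np.sin(r(32))*np.sin(r(11.6)),np.cos(r(32))])
lat=[-np.sin(r(11.6)),np.cos(r(11.6)),0]
c=np.array([.5046,-.2861,.078])
print(n); F=frame(-n,lat)
for f in F: print(np.degrees((R.inv()*f).as_rotvec()).round(1))
rel(c+n*.116,F)
E
```

```text
[ 0.16479355 -0.55049671  0.252601  ] [[ 0.287 -0.     0.958]
 [-0.958  0.001  0.287]
 [-0.001 -1.     0.   ]]
[-0.5190958  -0.10655506  0.8480481 ]
[  -2.3 -168.4  -48.3]
[32.   4.9 -1.5]
rotvec tool deg [32.   4.9 -1.5] rows 2.9879263197404
shift if turned first (tool mm) [-190.7  236.6  234.8]
shift in current axes [-161.2   76.5  340.1]
```

>>> drive_tool(plan="0.06 -10 0 20 0 0 0; 0.06 -27 0 57 0 0 0; 0.06 -30 0 60 0 0 0; 0.06 -30 0 60 0 0 0; 0.06 -30 0 60 8 1.2 -0.4; 0.06 -30 0 30 8 1.2 -0.4; 0.06 0 0 0 8 1.2 -0.4; 0.06 0 0 0 8 1.2 -0.4")

```text
clock: 1.15
tcp_pos: [0.3935, -0.3151, 0.257]
orientation: [0.684, -0.37, 0.3, -0.553]
wrist_force: [-0.0, -0.0, -0.0]
finger_gap: 0.0453
```

```bash
cat > g1.py <<'E'
import sys
from tgt import *
r=np.radians
Y=r(11.6)
n=np.array([-np.sin(r(32))*np.cos(Y),-np.sin(r(32))*np.sin(Y),np.cos(r(32))])
up=np.array([np.cos(r(32))*np.cos(Y),np.cos(r(32))*np.sin(Y),np.sin(r(32))])
lat=[-np.sin(Y),np.cos(Y),0]
F=frame(-n,lat)
if __name__=='__main__':
    c=np.array(eval(sys.argv[1]))
    rel(c+n*float(sys.argv[2]),F)
E
python3 look.py 1 wrist; python3 g1.py '[.5046,-.2861,.078]' .096
```

```text
1.2 [ 0.39186679 -0.31398339  0.25497925] [ 0.68452462 -0.36708472  0.30133901 -0.55305484] 0.04525389327081615 [-0.73020972  2.34370038 -1.90911043]
rotvec tool deg [-1.3  0.1 -0.5] rows 0.12060111387991355
shift if turned first (tool mm) [ -4.6 115.6   4.6]
shift in current axes [ -3.7 115.7   2. ]
```

View pics/wrist_1.png

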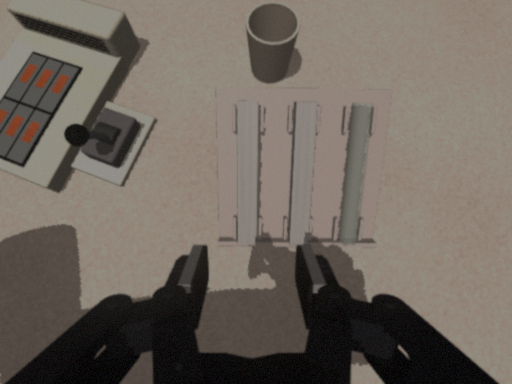

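The wrist view shows all three bays clearly: left bar at columns 238–258, middle bar 292–315, greenish rod 345–367. I'll refine the measurements from this view.

```bash
cat > m2.py <<'E'
from geo import *
import sys
from g1 import n,up,lat
lat=np.array(lat)
v=V(sys.argv[1])
uv,P=v.cloud(215,395,85,248)
# board
rng=np.random.default_rng(0)
best=0;Q=P[P[:,2]>.015];quv=uv[P[:,2]>.015]
for i in range(600):
    a=Q[rng.choice(len(Q),3,False)];m=np.cross(a[1]-a[0],a[2]-a[0]);L=np.linalg.norm(m)
    if L<1e-5: continue
    m/=L;m*=np.sign(m[2]);k=(abs((Q-a[0])@m)<.002).sum()
    if k>best:best=k;bn=m;bp=a[0]
I=Q[abs((Q-bp)@bn)<.003];c=I.mean(0);m=np.linalg.svd(I-c,full_matrices=False)[2][2];m*=np.sign(m[2])
print('n',m,'used',n,'slope',np.degrees(np.arccos(m[2])),'yaw',np.degrees(np.arctan2(-m[1],-m[0])),'rms',((I-c)@m).std(), len(I))
h=(Q-c)@m
mask=np.zeros(v.d.shape,np.uint8);b=(h>.015)&(h<.03);mask[quv[b][:,1],quv[b][:,0]]=255
mask=cv2.morphologyEx(mask,cv2.MORPH_OPEN,np.ones((5,5),np.uint8))
nl,lab,st,ce=cv2.connectedComponentsWithStats(mask)
up=np.array([0,0,1.])-m*m[2];up/=np.linalg.norm(up);lat=np.cross(m,up)
for i in range(1,nl):
    if st[i,4]<300: continue
    vv,uu=np.where(lab==i);X=v.pts(np.c_[uu,vv]);w=X-c
    U=w@up;W=w@lat;H=w@m;H0=np.median(H)
    pr=np.polyfit(U,W,1);wd=np.percentile(W-np.polyval(pr,U),[2,98])
    Ue=np.percentile(U,[.5,99.5]);Uc=Ue.mean()
    C=c+Uc*up+(np.polyval(pr,Uc)+wd.mean())*lat+(H0-.011)*m
    print('px',ce[i].round(0),'centre',C.round(4),'H',H0.round(4),'len',Ue,'skew',np.degrees(np.arctan(pr[0])).round(2),'w',np.diff(wd).round(4))
E
python3 m2.py pics/wrist_1.npz
```

```text
n [-0.51981415 -0.10762833  0.84747235] used [-0.5190958  -0.10655506  0.8480481 ] slope 32.0621964667332 yaw 11.697885885507716 rms 0.0007625037408650747 15001
px [247. 170.] centre [ 0.5027 -0.2852  0.0747] H 0.022 len [-0.09567653  0.06273437] skew -0.46 w [0.0212]
px [302. 172.] centre [ 0.5144 -0.3439  0.0743] H 0.0219 len [-0.09608544  0.06192295] skew -0.72 w [0.0214]
px [356. 170.] centre [ 0.5271 -0.4021  0.073 ] H 0.0205 len [-0.0957308   0.06128775] skew -0.56 w [0.0185]
```

```bash
python3 g1.py '[.5027,-.2852,.0747]' .066
```

```text
rotvec tool deg [-1.3  0.1 -0.5] rows 0.12060111387991355
shift if turned first (tool mm) [ -5.9 147.5   1.4]
shift in current axes [ -4.6 147.5  -1.9]
```

>>> drive_tool(plan="0.06 -5 40 -1.5 -1.3 0 -0.5; 0.06 0 50 0 0 0 0; 0.06 0 40 0 0 0 0; 0.06 0 15 0 0 0 0; 0.06 0 0 0 0 0 0")

```text
clock: 1.82
tcp_pos: [0.4668, -0.2892, 0.1283]
orientation: [0.676, -0.378, 0.309, -0.552]
wrist_force: [0.2, -0.1, 1.1]
finger_gap: 0.0453
```

```bash
python3 look.py 2 wrist;  python3 g1.py '[.5027,-.2852,.0747]' .016
```

```text
1.875 [ 0.4668246  -0.28957232  0.12894141] [ 0.67622922 -0.37833596  0.30817734 -0.55190821] 0.04540527916700596 [0.45082573 0.56105024 0.48628776]
rotvec tool deg [0.4 0.  0. ] rows 0.038694192911298136
shift if turned first (tool mm) [ 2.9 49.1  1.8]
shift in current axes [ 2.9 49.1  2.2]
```

View pics/wrist_2.png

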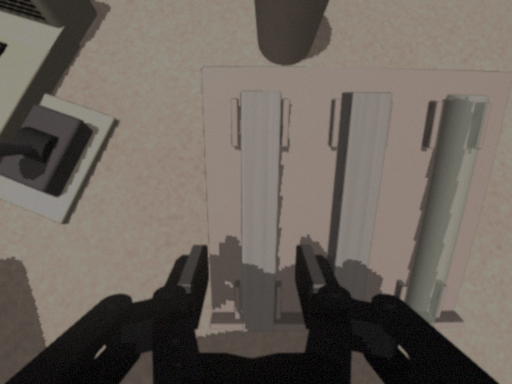

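>>> drive_tool(plan="0.06 3 15 2 0.4 0 0; 0.06 0 15 0 0 0 0; 0.06 0 15 0 0 0 0; 0.06 0 3 0 0 0 0")

```text
clock: 2.38
tcp_pos: [0.4955, -0.2892, 0.0932]
orientation: [0.676, -0.377, 0.304, -0.555]
wrist_force: [-0.3, -1.0, -0.5]
finger_gap: 0.0453
```

```bash
python3 g1.py '[.5027,-.2852,.0747]' .016
```

```text
rotvec tool deg [-0.   0.1  0.4] rows 0.035669155010131216
shift if turned first (tool mm) [-2.5  3.8 -3.2]
shift in current axes [-2.5  3.8 -3.2]
```

>>> drive_tool(plan="0.06 -2 2 -2 0 0 0; 0.06 0 0 0 0 0 0; 0.06 0 0 0 0 0 0")

```text
clock: 2.75
tcp_pos: [0.4945, -0.2883, 0.0924]
orientation: [0.676, -0.377, 0.303, -0.555]
wrist_force: [-0.5, 0.4, -0.6]
finger_gap: 0.0453
```

```bash
python3 look.py 3 wrist;  python3 g1.py '[.5027,-.2852,.0747]' .016
```

```text
2.8 [ 0.49446793 -0.28826495  0.09228862] [ 0.67598489 -0.37736666  0.30347022 -0.55546796] 0.04515565870847697 [0.19038186 0.20767049 0.26411901]
rotvec tool deg [-0.1  0.2  0.5] rows 0.047421710987375895
shift if turned first (tool mm) [-1.3  3.5 -2. ]
shift in current axes [-1.4  3.5 -2. ]
```

View pics/wrist_3.png

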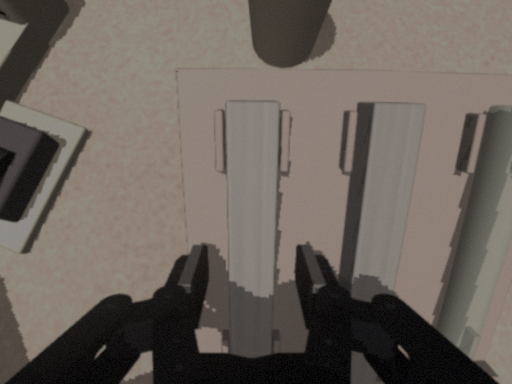

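The bar sits centred between the fingers (bar at columns 228–278, pads at 208 and 295). Advancing 4 mm and closing.

>>> drive_tool(plan="0.06 -1 4 -2 0 0 0.4; 0.06 0 1 0 0 0 0; -1 0 0 0 0 0 0; -1 0 0 0 0 0 0; -1 0 0 0 0 0 0; -1 0 0 0 0 0 0; -1 0 0 0 0 0 0", grip_force=60)

```text
clock: 3.68
tcp_pos: [0.4951, -0.2874, 0.087]
orientation: [0.678, -0.376, 0.305, -0.553]
wrist_force: [-0.4, -0.1, 0.8]
finger_gap: 0.0208
```

```bash
python3 g1.py '[.5027,-.2852,.0747]' .016
```

```text
rotvec tool deg [-0.1  0.1  0.1] rows 0.012824238571682219
shift if turned first (tool mm) [-0.7 -1.4  0.2]
shift in current axes [-0.7 -1.4  0.2]
```

```bash
cat > g2.py <<'E'
import sys
from tgt import *
# usage: x y z yawdeg
x,y,z,yaw=map(float,sys.argv[1:5]);a=np.radians(yaw)
rel([x,y,z],frame([0,0,-1],[-np.sin(a),np.cos(a),0]))
E
python3 g2.py .54 0.04 .25 -8.1
```

```text
rotvec tool deg [-31.8  19.3  -5.4] rows 2.9699597220656107
shift if turned first (tool mm) [-330.5 -163.    -1.7]
shift in current axes [-311.1  -80.4  180.4]
```

>>> drive_tool(plan="-1 0 -15 0 0 0 0; -1 0 -40 0 0 0 0; -1 0 -55 0 0 0 0; -1 0 -50 0 0 0 0; -1 0 0 0 0 0 0")

```text
clock: 4.3
tcp_pos: [0.4094, -0.3034, 0.2246]
orientation: [0.678, -0.377, 0.306, -0.552]
wrist_force: [0.6, -0.5, -2.4]
finger_gap: 0.0208
```

```bash
python3 g2.py .50 0.04 .25 -8.1
```

```text
rotvec tool deg [-31.6  19.4  -5.5] rows 2.955843941246831
shift if turned first (tool mm) [-352.8  -25.4   41.3]
shift in current axes [-317.7   62.4  148.3]
```

>>> drive_tool(plan="-1 -15 0 0 -8 4.8 -1.4; -1 -40 0 0 -8 4.8 -1.4; -1 -50 0 0 -8 4.8 -1.4; -1 -55 0 0 -8 4.8 -1.4; -1 -55 0 10 0 0 0; -1 -55 -5 20 0 0 0; -1 -40 -5 20 0 0 0; -1 -10 0 0 0 0 0")

```text
clock: 5.3
tcp_pos: [0.4788, 0.0107, 0.226]
orientation: [0.456, -0.471, 0.541, -0.528]
wrist_force: [-0.4, 0.5, -1.3]
finger_gap: 0.0205
```

```bash
python3 look.py 4 wrist top; python3 g2.py .50 0.04 .25 -8.1
```

```text
5.4 [0.47711178 0.00898749 0.22586074] [ 0.45387637 -0.47034185  0.54199404 -0.52822082] 0.02043666298688531 [-0.48760903  0.30120309 -1.24299656]
rotvec tool deg [ 1.7 -0.3  0.3] rows 0.16050436348503544
shift if turned first (tool mm) [-33.9 -24.1  18.3]
shift in current axes [-33.9 -24.8  17.4]
```

View pics/wrist_4.png

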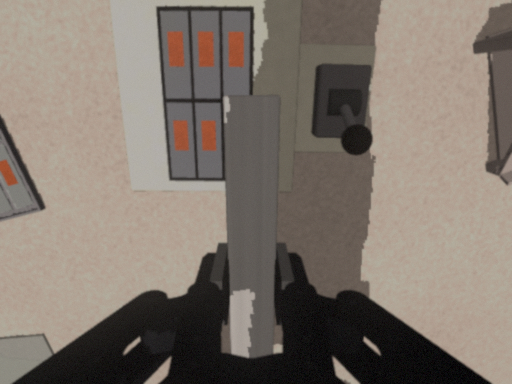

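Run:
```python
from geo import *
v=V('pics/wrist_4.npz')
cv2.imwrite('pics/z3.png',cv2.resize(v.im[0:200,105:305,::-1],None,fx=3,fy=3,interpolation=cv2.INTER_CUBIC))
uv,P=v.cloud(135,155,60,170);print('strip z',np.median(P[:,2]))
uv,P=v.cloud(140,220,205,225);print('bench z',np.median(P[:,2]))
```

```text
strip z 0.028654705751097423
bench z -0.0010766855145067518
```

View pics/z3.png

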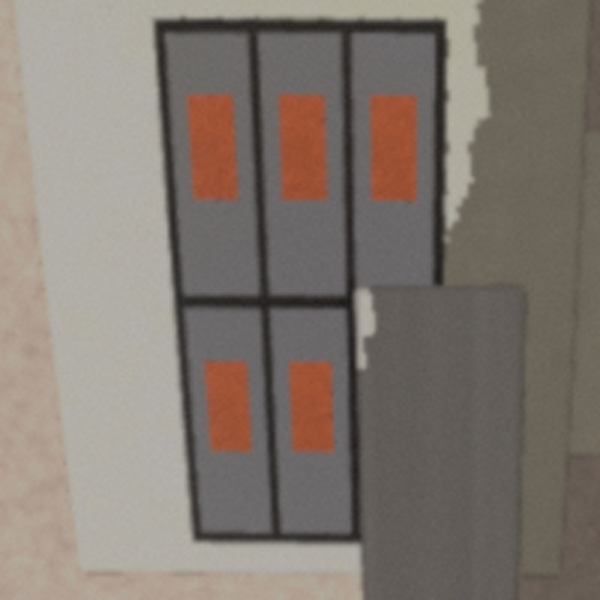

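Run:
```python
from geo import *
v=V('pics/wrist_4.npz')
f=lambda p:(np.array(p,float)+.5)/3-.5+np.array([105,0])
B=v.plane(f([(157,21),(446,21),(195,540)]),.032);S=v.plane(f([(80,573),(560,573)]),.030)
print(B.round(4),S.round(4))
c=(B[1]+B[2])/2;print('bed c',c,np.linalg.norm(B[0]-B[1]),np.linalg.norm(B[0]-B[2]))
d=B[0]-B[2];print('yaw',np.degrees(np.arctan2(d[1],d[0])))
d=B[0]-B[1];print('yaw2',np.degrees(np.arctan2(-d[0],d[1])))
d=S[0]-S[1];yaw=np.arctan2(-d[0],d[1]);print('yaw3',np.degrees(yaw),np.linalg.norm(d))
print('slab c',S.mean(0)+.095*np.array([np.cos(yaw),np.sin(yaw),0]))
```

```text
[[ 0.6419  0.0709  0.032 ]
 [ 0.6288 -0.0144  0.032 ]
 [ 0.4818  0.0962  0.032 ]] [[ 0.4753  0.1411  0.03  ]
 [ 0.4502 -0.0303  0.03  ]]
bed c [0.55533002 0.04087371 0.032     ] 0.08629316424919398 0.1620081723302224
yaw -8.973654232034258
yaw2 -8.68831977977009
yaw3 -8.323592113560718 0.173286562698556
slab c [0.55674082 0.04163555 0.03      ]
```

```bash
python3 g2.py .5648 .1058 .10 -8.4
```

```text
rotvec tool deg [1.7 0.  0.3] rows 0.16043607304359778
shift if turned first (tool mm) [-108.6  125.9   72.6]
shift in current axes [-109.2  123.1   76.4]
```

>>> drive_tool(plan="-1 -30 20 20 0.9 0 0.2; -1 -40 40 30 0.8 0 0.1; -1 -38 40 23 0 0 0; -1 0 20 0 0 0 0; -1 0 0 0 0 0 0")

```text
clock: 6.02
tcp_pos: [0.5549, 0.0489, 0.1012]
orientation: [0.49, -0.47, 0.53, -0.508]
wrist_force: [-0.8, -0.0, -0.3]
finger_gap: 0.0205
```

```bash
python3 look.py 5 wrist; python3 g2.py .5648 .1058 .056 -8.4
```

```text
6.075 [0.55562562 0.04877398 0.10231576] [ 0.49086392 -0.46931519  0.529556   -0.50829746] 0.02081329742026188 [-0.68228416 -0.1606868  -1.76987707]
rotvec tool deg [ 0.2  3.9 -2.4] rows 0.36886393921925703
shift if turned first (tool mm) [-57.8  46.3   0.7]
shift in current axes [-55.5  48.7   4.8]
```

View pics/wrist_5.png

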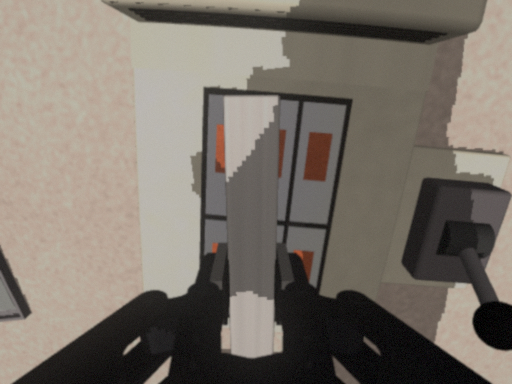

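>>> drive_tool(plan="-1 -20 0 2 0 2 -1.2; -1 -20 0 1 0 2 -1.2; -1 -15 10 1 0 0 0; -1 0 0 0 0 0 0")

```text
clock: 6.58
tcp_pos: [0.5618, 0.051, 0.0978]
orientation: [0.493, -0.471, 0.527, -0.508]
wrist_force: [-0.0, -0.0, -1.9]
finger_gap: 0.021
```

```bash
python3 g2.py .5648 .1058 .056 -8.4
```

```text
rotvec tool deg [-0.   4.3 -2.3] rows 0.4022408992724456
shift if turned first (tool mm) [-54.6  41.8  -5. ]
shift in current axes [-53.1  44.   -0.9]
```

```bash
python3 -c "
from workcell import monitor
s=monitor.get_state();print(s['joint_pos'],s['tau'])
from tgt import *;print(cur()[1].as_matrix().round(3))"
```

```text
[-0.07199815  0.38190763 -0.25297755  0.93421606  0.04058674  3.14110766] [-1.05254562e-02 -4.91349399e+01  2.71580994e+01 -2.45969016e-01
  2.01249579e-01 -4.09886225e-04]
[[-0.071  0.005  0.997]
 [-0.997  0.04  -0.071]
 [-0.041 -0.999  0.002]]
```

Joint 6 is at its limit of 3.14 rad. I'll raise the bar and make the half turn about the tool's y axis, which gives the same grasp.

>>> drive_tool(plan="-1 0 -40 0 0 0 0; -1 0 -50 0 0 0 0; -1 0 0 0 0 -8 0; -1 0 0 0 0 -10.7 0; -1 0 0 0 0 -10.7 0; -1 0 0 0 0 -10.7 0; -1 0 0 0 0 -10.7 0; -1 0 0 0 0 -10.7 0")

```text
clock: 7.58
tcp_pos: [0.5609, 0.0493, 0.1912]
orientation: [0.694, -0.666, 0.197, -0.192]
wrist_force: [-0.3, -0.0, -1.6]
finger_gap: 0.0203
```

>>> drive_tool(plan="-1 0 0 0 0 -10.7 0; -1 0 0 0 0 -10.7 0; -1 0 0 0 0 -10.7 0; -1 0 0 0 0 -10.7 0; -1 0 0 0 0 -10.7 0; -1 0 0 0 0 -10.7 0; -1 0 0 0 0 -10.7 0; -1 0 0 0 0 -10.7 0")

```text
clock: 8.57
tcp_pos: [0.5601, 0.0515, 0.1914]
orientation: [0.642, -0.618, -0.329, 0.313]
wrist_force: [-1.4, -0.8, -1.2]
finger_gap: 0.0205
```

```bash
python3 g2.py .5648 .1058 .12 -8.4;python3 -c "
from workcell import monitor
s=monitor.get_state();print(s['joint_pos'],s['tcp_pos'])"
```

```text
rotvec tool deg [ -0.6 -27.6   2.2] rows 2.5815787167569004
shift if turned first (tool mm) [54.4 71.4  3.3]
shift in current axes [44.2 73.5 26.7]
[-0.07116745  0.30965292 -0.11284102  1.14663441  0.04014966  0.55764951] [0.56006746 0.05147199 0.19136576]
```

>>> drive_tool(plan="-1 0 0 0 -0.2 -9.2 0.8; -1 0 0 0 -0.2 -9.2 0.7; -1 0 0 0 -0.2 -9.2 0.7; -1 25 20 1 0 0 0; -1 29 35 2 0 0 0; -1 0 12 0 0 0 0; -1 0 0 0 0 0 0")

```text
clock: 9.45
tcp_pos: [0.5647, 0.1076, 0.124]
orientation: [-0.53, 0.532, 0.468, -0.467]
wrist_force: [0.1, -0.4, -1.0]
finger_gap: 0.0208
```

```bash
python3 look.py 6 wrist; python3 g2.py .5648 .1058 .056 -8.4
```

```text
9.5 [0.56496337 0.10747104 0.12454395] [-0.52992668  0.53170551  0.46780986 -0.46649855] 0.021138137959941666 [-0.06615829  0.1838952  -1.12924191]
rotvec tool deg [ 0.2  1.1 -0. ] rows 0.10279800429764914
shift if turned first (tool mm) [-1.7 68.5 -0.1]
shift in current axes [-1.7 68.5  0.2]
```

View pics/wrist_6.png

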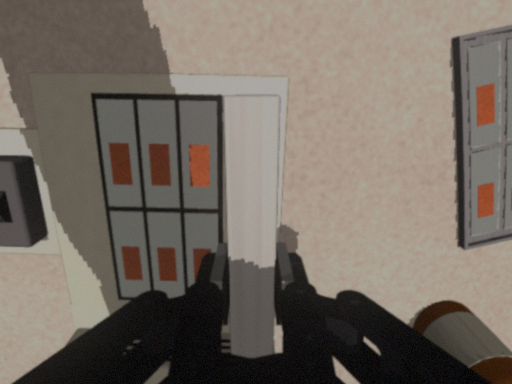

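>>> drive_tool(plan="-1 -1 20 0 0 1 0; -1 0 25 0 0 0 0; -1 0 15 0 0 0 0; -1 0 0 0 0 0 0; -1 0 0 0 0 0 0")

```text
clock: 10.12
tcp_pos: [0.57, 0.1036, 0.0695]
orientation: [-0.533, 0.539, 0.465, -0.458]
wrist_force: [0.7, -0.2, -1.0]
finger_gap: 0.0209
```

```bash
python3 look.py 7 wrist; python3 g2.py .5648 .1058 .056 -8.4
```

```text
10.175 [0.56997928 0.10361954 0.0695517 ] [-0.53249177  0.53925092  0.46471753 -0.45792858] 0.020769153224531257 [ 0.86588131 -0.29550923 -1.48447036]
rotvec tool deg [ 0.8 -0.2  0.1] rows 0.0723407332379428
shift if turned first (tool mm) [ 1.4 13.6  5.4]
shift in current axes [ 1.4 13.5  5.6]
```

View pics/wrist_7.png

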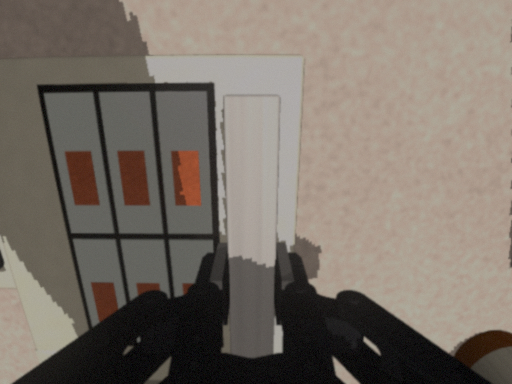

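>>> drive_tool(plan="-1 2.5 5 5 0.7 0 0; -1 0 5 0 0 0 0; -1 0 1 0 0 0 0; -1 0 0 0 0 0 0")

```text
clock: 10.68
tcp_pos: [0.566, 0.1073, 0.0591]
orientation: [-0.535, 0.536, 0.462, -0.46]
wrist_force: [-0.3, 0.6, -1.0]
finger_gap: 0.0205
```

```bash
python3 look.py 8 wrist; python3 g2.py .5648 .1058 .056 -8.4
```

```text
10.725 [0.56599761 0.10731833 0.05915495] [-0.53546663  0.53611265  0.46244204 -0.46044117] 0.02069017506475141 [-0.26457385  0.40729763 -1.12751961]
rotvec tool deg [ 0.1 -0.1  0.1] rows 0.013604067696950828
shift if turned first (tool mm) [-1.7  3.2  1. ]
shift in current axes [-1.7  3.1  1. ]
```

View pics/wrist_8.png

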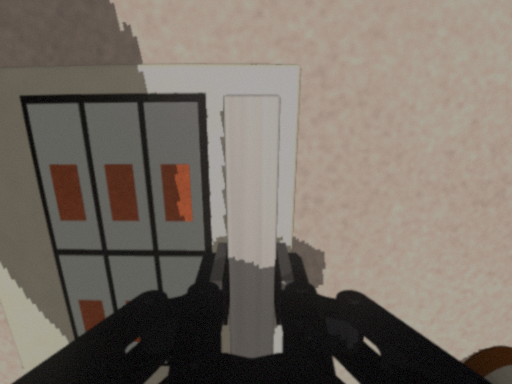

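>>> drive_tool(plan="-1 0 2 1 0 0 0; -1 0 1 0 0 0 0; -1 0 0 0 0 0 0")

```text
clock: 11.1
tcp_pos: [0.565, 0.1075, 0.0561]
orientation: [-0.535, 0.536, 0.462, -0.46]
wrist_force: [-0.2, -0.7, -1.0]
finger_gap: 0.0209
```

>>> drive_tool(plan="-1 0 1.2 0 0 0 0; -1 0 0 0 0 0 0")

```text
clock: 11.35
tcp_pos: [0.5651, 0.1074, 0.0548]
orientation: [-0.535, 0.536, 0.462, -0.46]
wrist_force: [-0.1, -1.0, -0.3]
finger_gap: 0.0206
```

>>> drive_tool(plan="-1 0 1 0 0 0 0; -1 0 0 0 0 0 0")

```text
clock: 11.6
tcp_pos: [0.5652, 0.1074, 0.0538]
orientation: [-0.535, 0.536, 0.463, -0.46]
wrist_force: [-0.7, -0.2, -1.2]
finger_gap: 0.0206
```

>>> drive_tool(plan="-1 0 1 0 0 0 0; -1 0 0 0 0 0 0")

```text
clock: 11.85
tcp_pos: [0.5652, 0.1075, 0.0538]
orientation: [-0.535, 0.536, 0.463, -0.46]
wrist_force: [-1.1, -0.4, -0.6]
finger_gap: 0.0207
```

>>> drive_tool(plan="-0.3 0 0 0 0 0 0; -0.3 0 0 0 0 0 0; -0.3 0 0 0 0 0 0; -0.2 0 -10 0 0 0 0; -0.2 0 -30 0 0 0 0; -0.2 0 -50 0 0 0 0; 0.06 0 -50 0 0 0 0; 0.06 0 0 0 0 0 0")

```text
clock: 12.85
tcp_pos: [0.565, 0.1073, 0.2]
orientation: [-0.535, 0.537, 0.463, -0.46]
wrist_force: [0.3, -0.0, -0.3]
finger_gap: 0.0451
```

```bash
python3 look.py 9 wrist; python3 g1.py '[.5144,-.3439,.0743]' .116
```

```text
12.9 [0.56378459 0.10717764 0.1977657 ] [-0.53576733  0.53587269  0.46200093 -0.46081338] 0.045065430274422315 [-0.13223866  0.5007603   0.11500306]
rotvec tool deg [-31.6 -19.6  -5.6] rows 2.951981143352475
shift if turned first (tool mm) [-431.9  -85.   183.4]
shift in current axes [-474.6   24.5   39.6]
```

View pics/wrist_9.png

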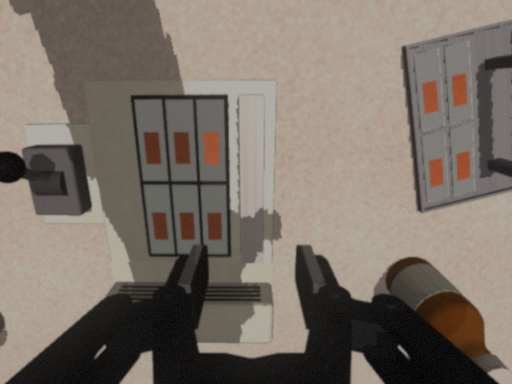

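The first bar lies in the left strip (columns 238–264), parallel to the bed edge. I'll check it numerically.

```bash
cat > barchk.py <<'E'
import sys
from geo import *
v=V(sys.argv[1]);x0,x1,y0,y1=map(int,sys.argv[2:6]);zlo=float(sys.argv[6]) if len(sys.argv)>6 else .042
uv,P=v.cloud(x0,x1,y0,y1);m=(P[:,2]>zlo)&(P[:,2]<.065);P=P[m]
c=np.array([.5555,.0408]);a=np.radians(-8.4)
L=(P[:,:2]-c)@np.array([[np.cos(a),-np.sin(a)],[np.sin(a),np.cos(a)]])
pr=np.polyfit(L[:,0],L[:,1],1)
print('n',m.sum(),'x',np.percentile(L[:,0],[1,99]).round(4),'y',np.percentile(L[:,1],[2,98]).round(4),'yawrel',np.degrees(np.arctan(pr[0])).round(2),'z',np.median(P[:,2]).round(4))
E
python3 barchk.py pics/wrist_9.npz 233 270 90 240
```

```text
n 3541 x [-0.0811  0.0494] y [0.0563 0.0774] yawrel -0.13 z 0.0488
```

>>> drive_tool(plan="0.06 -30 -15 0 0 0 0; 0.06 -60 -15 0 0 0 0; 0.06 -62 0 0 0 0 0; 0.06 -62 0 0 0 0 0; 0.06 -62 0 0 0 0 0; 0.06 -62 0 10 0 0 0; 0.06 -62 0 20 0 0 0; 0.06 -40 0 20 0 0 0")

```text
clock: 13.9
tcp_pos: [0.4475, -0.3216, 0.2187]
orientation: [0.538, -0.53, -0.463, 0.465]
wrist_force: [0.8, -0.6, 0.3]
finger_gap: 0.0452
```

```bash
python3 g1.py '[.5144,-.3439,.0743]' .146
```

```text
rotvec tool deg [-32.2 -19.2  -5.1] rows 3.013285932345331
shift if turned first (tool mm) [-35.3   8.8  24.8]
shift in current axes [-38.9  20.4   3.3]
```

>>> drive_tool(plan="0.06 -10 0 0 -8 -4.8 -1.3; 0.06 -10 0 0 -8 -4.8 -1.3; 0.06 -10 0 0 -8 -4.8 -1.3; 0.06 -10 0 0 -8 -4.8 -1.3; 0.06 0 0 20 0 0 0; 0.06 0 0 0 0 0 0")

```text
clock: 14.65
tcp_pos: [0.425, -0.3661, 0.1987]
orientation: [-0.306, 0.551, 0.682, -0.371]
wrist_force: [0.2, 0.1, 0.8]
finger_gap: 0.0449
```

```bash
python3 look.py 10 wrist; python3 g1.py '[.5144,-.3439,.0743]' .066
```

```text
14.7 [ 0.42574375 -0.36636546  0.19938292] [-0.30554589  0.55143809  0.68177461 -0.37113491] 0.04510744858699588 [-0.62589203  1.29621054 -0.6638092 ]
rotvec tool deg [ 0.5 -0.   0.5] rows 0.04992427076383403
shift if turned first (tool mm) [  4.2  88.5 -11.2]
shift in current axes [  3.4  88.6 -10.4]
```

View pics/wrist_10.png

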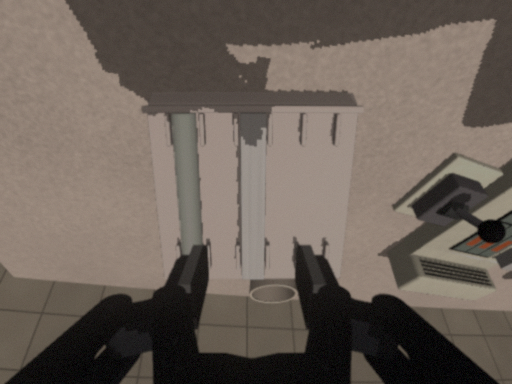

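>>> drive_tool(plan="0.06 3 30 -5 0.5 0 0.5; 0.06 0 35 -5 0 0 0; 0.06 0 25 0 0 0 0; 0.06 0 0 0 0 0 0")

```text
clock: 15.2
tcp_pos: [0.4853, -0.3508, 0.1286]
orientation: [-0.304, 0.553, 0.678, -0.376]
wrist_force: [-0.9, 0.2, 0.6]
finger_gap: 0.0451
```

```bash
python3 g1.py '[.5144,-.3439,.0743]' .016
```

```text
rotvec tool deg [ 0.1  0.2 -0.1] rows 0.019687581117942922
shift if turned first (tool mm) [ 0.9 45.9  3.4]
shift in current axes [ 1.  45.9  3.5]
```

>>> drive_tool(plan="0.06 1 15 3 0 0 0; 0.06 0 15 0 0 0 0; 0.06 0 14 0 0 0 0; 0.06 0 0 0 0 0 0")

```text
clock: 15.7
tcp_pos: [0.5084, -0.3464, 0.0917]
orientation: [-0.302, 0.553, 0.679, -0.377]
wrist_force: [0.4, 0.0, 0.0]
finger_gap: 0.0454
```

```bash
python3 look.py 11 wrist; python3 g1.py '[.5144,-.3439,.0743]' .016
```

```text
15.75 [ 0.50850623 -0.34684723  0.09233656] [-0.30182978  0.55349309  0.678444   -0.37717096] 0.045042767223763866 [ 0.65025405 -0.43690662  0.71283946]
rotvec tool deg [ 0.2  0.4 -0.3] rows 0.04130512528776933
shift if turned first (tool mm) [1.7 2.7 4.2]
shift in current axes [1.7 2.6 4.2]
```

View pics/wrist_11.png

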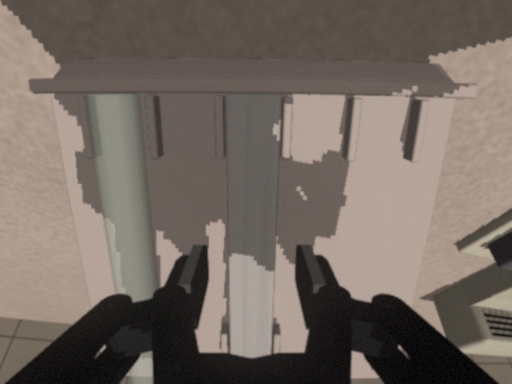

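>>> drive_tool(plan="0.06 1.5 3 4 0 0 0; 0.06 0 0 0 0 0 0; -1 0 0 0 0 0 0; -1 0 0 0 0 0 0; -1 0 0 0 0 0 0; -1 0 0 0 0 0 0; -1 0 0 0 0 0 0", grip_force=60)

```text
clock: 16.62
tcp_pos: [0.5061, -0.3468, 0.0887]
orientation: [-0.301, 0.554, 0.678, -0.377]
wrist_force: [-0.7, 0.2, -0.2]
finger_gap: 0.0208
```

```bash
python3 g1.py '[.5144,-.3439,.0743]' .016
```

```text
rotvec tool deg [ 0.3  0.4 -0.4] rows 0.04077224271066581
shift if turned first (tool mm) [1.1 0.8 0.2]
shift in current axes [1.1 0.8 0.2]
```

>>> drive_tool(plan="-1 0 -15 0 0 0 0; -1 0 -40 0 0 0 0; -1 0 -55 0 0 0 0; -1 0 -50 0 0 0 0; -1 0 0 0 0 0 0")

```text
clock: 17.25
tcp_pos: [0.418, -0.3627, 0.2292]
orientation: [-0.302, 0.553, 0.678, -0.378]
wrist_force: [-0.8, 0.0, -1.9]
finger_gap: 0.0207
```

```bash
python3 g2.py .5458 -.0245 .18 -8.4
```

```text
rotvec tool deg [31.8 19.8  5.2] rows 2.9753194513682324
shift if turned first (tool mm) [353.2  49.2 -77. ]
shift in current axes [ 305.3  142.5 -140. ]
```

>>> drive_tool(plan="-1 15 0 0 8 5 1.3; -1 35 0 0 8 5 1.3; -1 45 0 0 8 5 1.3; -1 45 0 0 8 5 1.3; -1 50 0 0 0 0 0; -1 50 0 -10 0 0 0; -1 40 0 -20 0 0 0; -1 0 0 0 0 0 0")

```text
clock: 18.25
tcp_pos: [0.4632, -0.0819, 0.2258]
orientation: [0.545, -0.534, -0.449, 0.464]
wrist_force: [-0.4, -0.3, -0.8]
finger_gap: 0.0206
```

```bash
python3 g2.py .5458 -.0245 .15 -8.4
```

```text
rotvec tool deg [-1.5 -1.1 -0.3] rows 0.13867240665921093
shift if turned first (tool mm) [ 68.8  75.8 -73.3]
shift in current axes [ 70.7  73.5 -73.9]
```

>>> drive_tool(plan="-1 20 10 -20 -1.5 -1.1 -0.3; -1 30 30 -30 0 0 0; -1 19 30 -22 0 0 0; -1 0 0 0 0 0 0; -1 0 0 0 0 0 0")

```text
clock: 18.88
tcp_pos: [0.5433, -0.0257, 0.1516]
orientation: [0.536, -0.535, -0.46, 0.463]
wrist_force: [0.4, -1.0, 0.0]
finger_gap: 0.0208
```

```bash
python3 look.py 12 wrist; python3 g2.py .5458 -.0245 .056 -8.4
```

```text
18.925 [ 0.54319387 -0.02578638  0.15162131] [ 0.53605577 -0.53520014 -0.46005611  0.46319909] 0.020612664110959557 [-0.48845674  0.04784477 -2.02194245]
rotvec tool deg [-0.2 -0.1 -0.1] rows 0.02045697078573087
shift if turned first (tool mm) [ 1.7 95.6 -2.4]
shift in current axes [ 1.9 95.6 -2.8]
```

View pics/wrist_12.png

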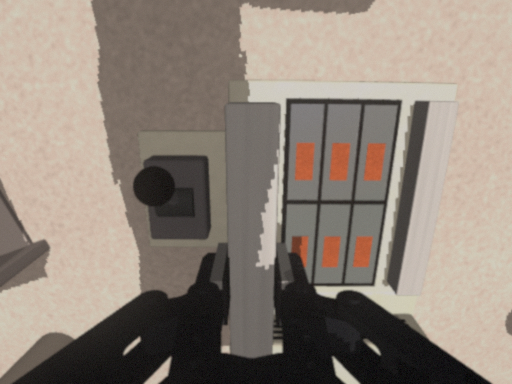

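>>> drive_tool(plan="-1 1 25 -1 0 0 0; -1 1 30 -1 0 0 0; -1 0 25 -1 0 0 0; -1 0 0 0 0 0 0; -1 0 0 0 0 0 0")

```text
clock: 19.55
tcp_pos: [0.5471, -0.0293, 0.0769]
orientation: [-0.535, 0.539, 0.46, -0.46]
wrist_force: [-0.4, -0.3, -0.8]
finger_gap: 0.0208
```

```bash
python3 look.py 13 wrist; python3 g2.py .5458 -.0245 .056 -8.4
```

```text
19.6 [ 0.54700845 -0.02926624  0.07693575] [-0.5345824   0.53943565  0.46019277 -0.45984069] 0.020664453241173993 [-0.69684817  0.21004231  0.37588507]
rotvec tool deg [ 0.3 -0.4 -0.2] rows 0.040323124955943535
shift if turned first (tool mm) [ 4.5 20.9  1.9]
shift in current axes [ 4.6 20.9  2. ]
```

View pics/wrist_13.png

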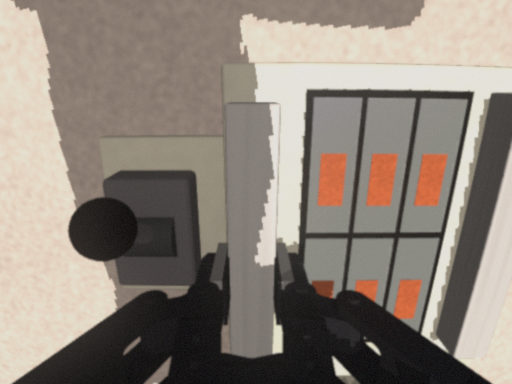

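Strip spans roughly columns 225–305 and the bar is centred at 252, so it needs about +5 mm in x (to the right).

>>> drive_tool(plan="-1 5 8 2 0.2 0 0; -1 0 6 0 0 0 0; -1 0 2 0 0 0 0; -1 0 0 0 0 0 0")

```text
clock: 20.1
tcp_pos: [0.547, -0.0239, 0.0621]
orientation: [-0.535, 0.539, 0.46, -0.46]
wrist_force: [-1.0, 0.4, -0.6]
finger_gap: 0.0208
```

```bash
python3 look.py 14 wrist; python3 g2.py .5458 -.0245 .056 -8.4
```

```text
20.15 [ 0.54706813 -0.0239225   0.06213434] [-0.53454507  0.53939383  0.46018988 -0.45993602] 0.020740235243146277 [ 0.92648117 -0.07027953 -0.99182327]
rotvec tool deg [ 0.3 -0.4 -0.2] rows 0.03940159625924755
shift if turned first (tool mm) [-0.8  6.1  1.2]
shift in current axes [-0.7  6.1  1.2]
```

View pics/wrist_14.png

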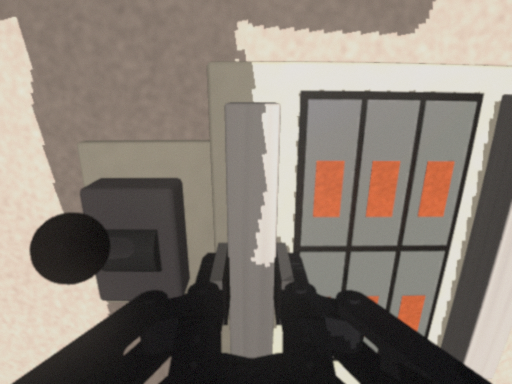

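>>> drive_tool(plan="-1 1 4 1 0.3 0 0; -1 0 3 0 0 0 0; -1 0 0 0 0 0 0")

```text
clock: 20.52
tcp_pos: [0.5465, -0.0228, 0.0554]
orientation: [-0.536, 0.538, 0.459, -0.461]
wrist_force: [-0.8, 0.2, 0.3]
finger_gap: 0.0206
```

>>> drive_tool(plan="-1 0 1 0 0 0 0; -1 0 0 0 0 0 0")

```text
clock: 20.78
tcp_pos: [0.5466, -0.0228, 0.0556]
orientation: [-0.536, 0.538, 0.459, -0.461]
wrist_force: [-0.7, 0.8, -1.1]
finger_gap: 0.0206
```

>>> drive_tool(plan="-0.3 0 0 0 0 0 0; -0.3 0 0 0 0 0 0; -0.3 0 0 0 0 0 0; -0.2 0 -10 0 0 0 0; -0.2 0 -30 0 0 0 0; -0.2 0 -50 0 0 0 0; 0.06 0 -50 0 0 0 0; 0.06 0 0 0 0 0 0")

```text
clock: 21.78
tcp_pos: [0.5467, -0.0223, 0.2013]
orientation: [-0.536, 0.538, 0.459, -0.461]
wrist_force: [1.1, -0.0, 0.2]
finger_gap: 0.0452
```

```bash
python3 look.py 15 wrist
```

```text
21.825 [ 0.5455081  -0.02205614  0.19913111] [-0.53648702  0.53748888  0.45851467 -0.46157521] 0.04541370379225643 [-0.56685972 -0.34720988 -0.63508785]
```

View pics/wrist_15.png

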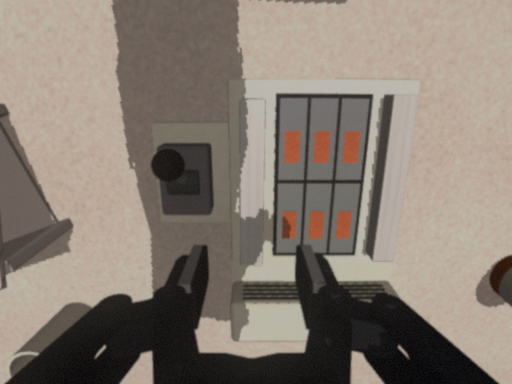

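```bash
python3 barchk.py pics/wrist_15.npz 236 270 90 240;python3 barchk.py pics/wrist_15.npz 370 415 85 275
python3 - <<'E'
from geo import *
v=V('pics/top_0.npz')
t=.048
u,P=v.cloud(136,152,190,240);m=(P[:,2]>.04)&(P[:,2]<.065);Q=P[m];print('handle',m.sum(),Q.mean(0),Q.min(0),Q.max(0))
pr=np.linalg.svd(Q[:,:2]-Q[:,:2].mean(0))[2][0];print(np.degrees(np.arctan(pr[1]/pr[0])))
E
python3 g2.py .52 .355 .25 6.5
```

```text
n 3416 x [-0.0775  0.0507] y [-0.0749 -0.0534] yawrel -0.97 z 0.049
n 4275 x [-0.0808  0.0747] y [0.0559 0.077 ] yawrel 0.21 z 0.0488
handle 163 [0.53810366 0.35972525 0.05176439] [0.48277959 0.34845197 0.04133821] [0.59435728 0.37185449 0.05838845]
6.043336787184183
rotvec tool deg [ -0.1 -15.3  -0.2] rows 1.4323120391273945
shift if turned first (tool mm) [377.5 -50.9 -17.3]
shift in current axes [368.5 -52.3  83.1]
```

Both bars are in tolerance: centres at y ≈ −64 and +66.5 mm, yaw error under 1°, flat. On to the tray.

>>> drive_tool(plan="0.06 25 -20 10 0 -3 0; 0.06 50 -20 15 0 -3 0; 0.06 55 -10 15 0 -3 0; 0.06 60 0 15 0 -3 0; 0.06 60 0 15 0 -3 0; 0.06 60 0 0 0 0 0; 0.06 50 0 0 0 0 0; 0.06 0 0 0 0 0 0")

```text
clock: 22.82
tcp_pos: [0.4654, 0.3476, 0.2402]
orientation: [0.474, -0.469, -0.522, 0.533]
wrist_force: [-0.1, -1.3, -0.4]
finger_gap: 0.0455
```

```bash
python3 look.py 16 wrist;python3 g2.py .538 .359 .12 6.5
```

```text
22.875 [0.46559874 0.34603719 0.24008302] [ 0.47393004 -0.46918823 -0.52112872  0.53261391] 0.045114933222912226 [-0.68167789  0.4221656  -0.38847572]
rotvec tool deg [-1.  -0.2 -0.3] rows 0.08880002517066023
shift if turned first (tool mm) [  4.7 120.1 -73.4]
shift in current axes [  5.6 118.8 -75.4]
```

View pics/wrist_16.png

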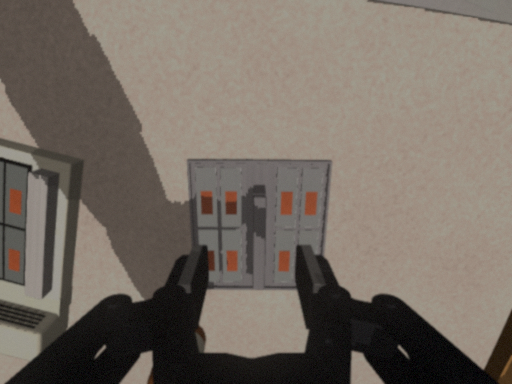

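Run:
```python
from geo import *
v=V('pics/wrist_16.npz')
cv2.imwrite('pics/z4.png',cv2.resize(v.im[150:300,180:340,::-1],None,fx=5,fy=4,interpolation=cv2.INTER_CUBIC))
u,P=v.cloud(235,275,175,295);m=(P[:,2]>.042)&(P[:,2]<.065);Q=P[m];print('handle',m.sum(),np.median(Q,0),Q.min(0),Q.max(0))
u,P=v.cloud(195,325,165,285);m=(P[:,2]>-.01)&(P[:,2]<.03);print('plate z',np.median(P[m],0))
pr=np.linalg.svd(Q[:,:2]-Q[:,:2].mean(0),full_matrices=False)[2][0];print(np.degrees(np.arctan(pr[1]/pr[0])))
T=v.plane([(188,160),(331,160)],.009);print(T);d=T[1]-T[0];print(np.degrees(np.arctan2(-d[0],d[1])),np.linalg.norm(d));a=np.arctan2(-d[0],d[1]);print(T.mean(0)+.0875*np.array([np.cos(a),np.sin(a),0]))
```

```text
handle 1178 [0.5324644  0.36030444 0.05275226] [0.48270774 0.3483402  0.0423403 ] [0.5958487  0.37332896 0.05513717]
plate z [0.52374511 0.35403685 0.00372205]
6.297665632260833
[[0.46141658 0.26948395 0.009     ]
 [0.44284036 0.43469274 0.009     ]]
6.415440985501492 0.16624987147874395
[0.53908053 0.36186531 0.009     ]
```

View pics/z4.png

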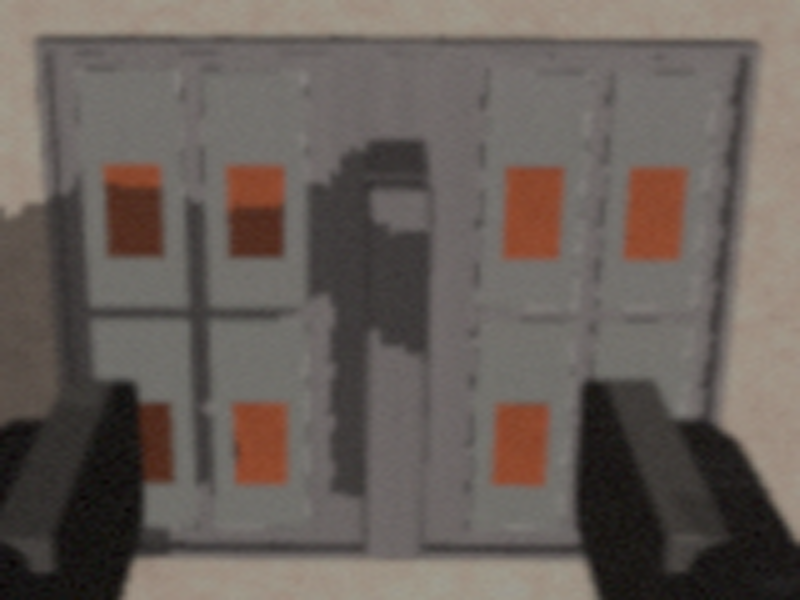

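>>> drive_tool(plan="0.06 3 25 -25 -0.8 0 -0.3; 0.06 2 40 -30 0 0 0; 0.06 0 45 -18 0 0 0; 0.06 0 0 0 0 0 0; 0.06 0 0 0 0 0 0")

```text
clock: 23.5
tcp_pos: [0.5389, 0.3517, 0.1261]
orientation: [0.474, -0.473, -0.523, 0.528]
wrist_force: [-0.1, -0.9, 0.5]
finger_gap: 0.0449
```

```bash
python3 g2.py .539 .3605 .051 6.4
```

```text
rotvec tool deg [-0.3 -0.4 -0.2] rows 0.040308838242593084
shift if turned first (tool mm) [ 8.7 75.1 -1. ]
shift in current axes [ 9.  75.  -1.4]
```

>>> drive_tool(plan="0.06 8 15 -1 -0.3 -0.3 0; 0.06 0 20 0 0 0 0; 0.06 0 20 0 0 0 0; 0.06 0 15 0 0 0 0; 0.06 0 3 0 0 0 0; 0.06 0 0 0 0 0 0")

```text
clock: 24.25
tcp_pos: [0.5406, 0.3628, 0.0573]
orientation: [-0.469, 0.474, 0.53, -0.524]
wrist_force: [0.1, -0.3, 0.6]
finger_gap: 0.0451
```

```bash
python3 look.py 17 wrist; python3 g2.py .539 .3605 .051 6.4
```

```text
24.3 [0.54065804 0.36280603 0.05749543] [-0.46890818  0.47365203  0.5303001  -0.52398538] 0.04525547749544158 [ 0.73886511 -0.13869243  0.32022832]
rotvec tool deg [0.6 0.  0.1] rows 0.059593364561428615
shift if turned first (tool mm) [-2.1  6.5  1.9]
shift in current axes [-2.1  6.5  2. ]
```

View pics/wrist_17.png

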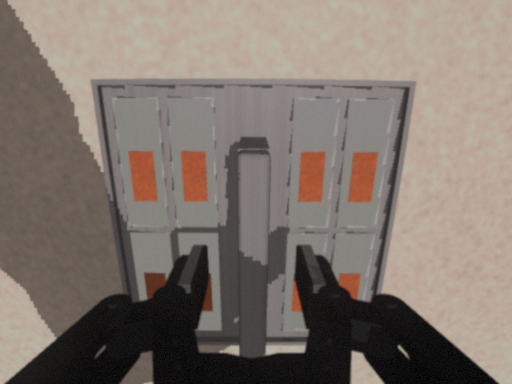

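>>> drive_tool(plan="0.06 0 4 2 0.5 0 0; 0.06 0 3 0 0 0 0; 0.06 0 0 0 0 0 0; -1 0 0 0 0 0 0; -1 0 0 0 0 0 0; -1 0 0 0 0 0 0; -1 0 0 0 0 0 0; -1 0 0 0 0 0 0", grip_force=90)

```text
clock: 25.3
tcp_pos: [0.5397, 0.3631, 0.0519]
orientation: [-0.471, 0.472, 0.529, -0.525]
wrist_force: [0.4, 0.5, -0.4]
finger_gap: 0.0121
```

```bash
python3 look.py 18 wrist; python3 g2.py .539 .3605 .051 6.4
```

```text
25.35 [0.53967528 0.36308665 0.05186568] [-0.47089969  0.47183825  0.52875648 -0.52539388] 0.011994640433040294 [-0.06370337  0.38493035 -0.43281943]
rotvec tool deg [ 0.3 -0.   0.1] rows 0.023720325412251324
shift if turned first (tool mm) [-2.5  0.9  1. ]
shift in current axes [-2.5  0.9  1. ]
```

View pics/wrist_18.png

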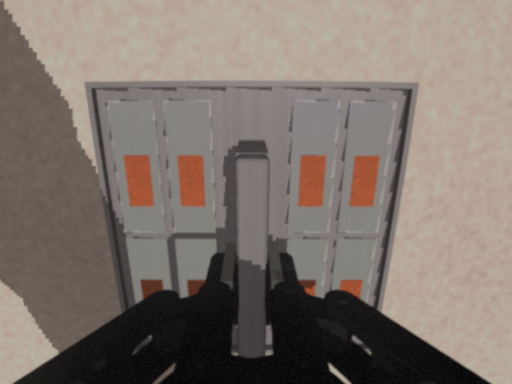

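Gripped. I'll check the bottle's position, then lift.

Run:
```python
from geo import *
v=V('pics/top_0.npz')
for a in [(150,190,140,175),(330,365,140,172)]:
    u,P=v.cloud(*a);Q=P[P[:,2]>.03];print(Q.min(0).round(3),Q.max(0).round(3),np.median(Q,0).round(3))
```

```text
[0.691 0.246 0.03 ] [0.75  0.305 0.152] [0.712 0.267 0.102]
[ 0.67  -0.309  0.031] [ 0.739 -0.244  0.096] [ 0.71  -0.284  0.073]
```

>>> drive_tool(plan="-1 0 -5 0 0 0 0; -1 0 -15 0 0 0 0; -1 0 -30 0 0 0 0; -1 0 -40 0 0 0 0; -1 0 -40 0 0 0 0; -1 0 -15 0 0 0 0; -1 0 0 0 0 0 0")

```text
clock: 26.22
tcp_pos: [0.5367, 0.3614, 0.2016]
orientation: [0.472, -0.471, -0.526, 0.528]
wrist_force: [0.4, -0.4, -5.8]
finger_gap: 0.0119
```

```bash
python3 look.py 19 wrist; python3 g2.py .52 .0408 .19 -8.4
```

```text
26.275 [0.53643489 0.36127255 0.20083271] [ 0.47188062 -0.4708661  -0.52603498  0.52811077] 0.012292612684023992 [-0.18534613 -0.91000369 -5.06007193]
rotvec tool deg [-0.2 14.8 -0.1] rows 1.3818686472835022
shift if turned first (tool mm) [-319.4   10.8  -30.6]
shift in current axes [-316.6   11.3   51.9]
```

View pics/wrist_19.png

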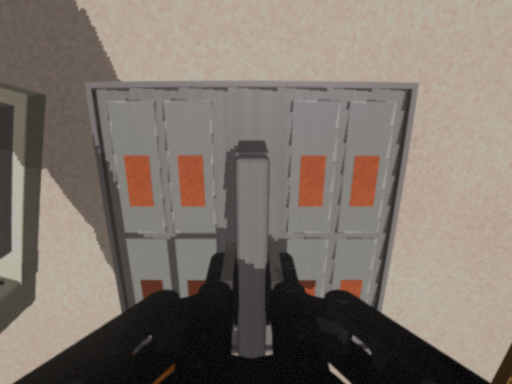

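>>> drive_tool(plan="-1 -15 0 10 0 0 0; -1 -30 0 20 0 0 0; -1 -45 0 10 0 3 0; -1 -50 0 5 0 3 0; -1 -55 0 0 0 3 0; -1 -55 0 0 0 3 0; -1 -40 0 0 0 2.5 0; -1 -20 0 0 0 0 0")

```text
clock: 27.28
tcp_pos: [0.4879, 0.0394, 0.1918]
orientation: [0.538, -0.532, -0.456, 0.468]
wrist_force: [-0.2, 0.2, -6.0]
finger_gap: 0.0119
```

```bash
python3 g2.py .5555 .0408 .15 -8.4
```

```text
rotvec tool deg [-1.   0.1 -0.4] rows 0.0902969107049568
shift if turned first (tool mm) [ 11.3  41.8 -66.7]
shift in current axes [ 11.5  40.6 -67.4]
```

>>> drive_tool(plan="-1 4 10 -20 -0.9 0 -0.3; -1 4 15 -27 0 0 0; -1 3 15 -20 0 0 0; -1 0 0 0 0 0 0; -1 0 0 0 0 0 0")

```text
clock: 27.9
tcp_pos: [0.5555, 0.0403, 0.145]
orientation: [0.537, -0.534, -0.46, 0.464]
wrist_force: [0.2, -0.2, -4.7]
finger_gap: 0.0126
```

```bash
python3 look.py 20 wrist top scene; python3 g2.py .5555 .0408 .104 -8.4
```

```text
28.05 [0.55566814 0.04004165 0.14589505] [ 0.53684246 -0.53444038 -0.46006803  0.46315339] 0.012240900572898778 [ 0.14727751  0.04219439 -4.32355254]
rotvec tool deg [-0.3 -0.1 -0.1] rows 0.02903706176785132
shift if turned first (tool mm) [ 0.7 41.9  0.3]
shift in current axes [ 0.8 41.9  0.1]
```

View pics/wrist_20.png

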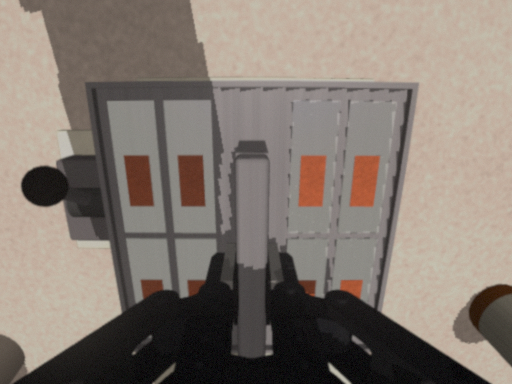

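View pics/scene_20.png

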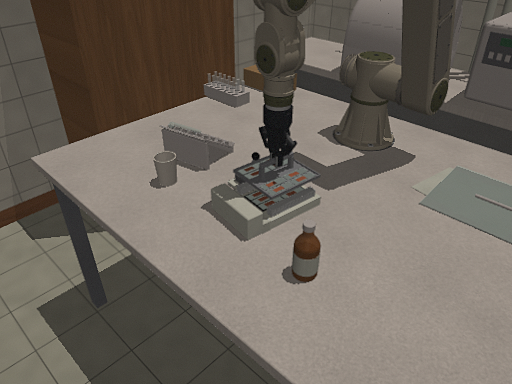

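>>> drive_tool(plan="-1 0 12 0 -0.3 0 0; -1 0 12 0 0 0 0; -1 0 7 0 0 0 0; -1 0 0 0 0 0 0; -1 0 0 0 0 0 0")

```text
clock: 28.68
tcp_pos: [0.5548, 0.0402, 0.1134]
orientation: [-0.535, 0.536, 0.462, -0.462]
wrist_force: [-0.2, 0.4, -5.2]
finger_gap: 0.0124
```

```bash
python3 g2.py .5555 .0408 .104 -8.4
```

```text
rotvec tool deg [ 0.  -0.1 -0.1] rows 0.007578341355124952
shift if turned first (tool mm) [ 0.7  9.4 -0.6]
shift in current axes [ 0.7  9.4 -0.6]
```

>>> drive_tool(plan="-1 0.7 3 -0.5 0 0 0; -1 0 2 0 0 0 0; -1 0 0 0 0 0 0")

```text
clock: 29.05
tcp_pos: [0.5561, 0.0408, 0.1087]
orientation: [-0.535, 0.536, 0.462, -0.461]
wrist_force: [-0.2, 0.1, -5.7]
finger_gap: 0.0119
```

>>> drive_tool(plan="-1 0 2 0 0 0 0; -1 0 0 0 0 0 0")

```text
clock: 29.3
tcp_pos: [0.5562, 0.0408, 0.1066]
orientation: [-0.535, 0.536, 0.462, -0.461]
wrist_force: [0.2, -0.5, -5.5]
finger_gap: 0.0124
```

>>> drive_tool(plan="-1 0 1 0 0 0 0; -1 0 0 0 0 0 0")

```text
clock: 29.55
tcp_pos: [0.5563, 0.0408, 0.1056]
orientation: [-0.535, 0.537, 0.462, -0.461]
wrist_force: [0.8, 0.1, -4.8]
finger_gap: 0.0127
```

>>> drive_tool(plan="-1 0 1 0 0 0 0; -1 0 0 0 0 0 0")

```text
clock: 29.8
tcp_pos: [0.5563, 0.0408, 0.1046]
orientation: [-0.535, 0.537, 0.462, -0.461]
wrist_force: [-0.7, -0.7, -5.0]
finger_gap: 0.0118
```

>>> drive_tool(plan="-1 0 0.8 0 0 0 0; -1 0 0 0 0 0 0")

```text
clock: 30.05
tcp_pos: [0.5564, 0.0407, 0.1039]
orientation: [-0.535, 0.537, 0.462, -0.461]
wrist_force: [-0.7, -0.6, -4.4]
finger_gap: 0.0119
```

>>> drive_tool(plan="-1 0 0.8 0 0 0 0; -1 0 0 0 0 0 0")

```text
clock: 30.3
tcp_pos: [0.5565, 0.0407, 0.1039]
orientation: [-0.534, 0.537, 0.462, -0.461]
wrist_force: [-0.3, -0.9, -5.6]
finger_gap: 0.0126
```

>>> drive_tool(plan="-1 0 1 0 0 0 0; -1 0 0 0 0 0 0")

```text
clock: 30.55
tcp_pos: [0.5566, 0.0408, 0.1039]
orientation: [-0.534, 0.537, 0.462, -0.461]
wrist_force: [-0.3, -0.4, -6.0]
finger_gap: 0.0119
```

>>> drive_tool(plan="-1 0 1 0 0 0 0; -1 0 0 0 0 0 0")

```text
clock: 30.8
tcp_pos: [0.5566, 0.0407, 0.1038]
orientation: [-0.534, 0.537, 0.463, -0.461]
wrist_force: [-0.3, -0.2, -4.3]
finger_gap: 0.012
```

>>> drive_tool(plan="-0.3 0 0 0 0 0 0; -0.3 0 0 0 0 0 0; 0 0 0 0 0 0 0; 0 0 0 0 0 0 0")

```text
clock: 31.3
tcp_pos: [0.5586, 0.0406, 0.1044]
orientation: [-0.533, 0.538, 0.464, -0.46]
wrist_force: [-0.3, -0.4, 0.5]
finger_gap: 0.0428
```

>>> drive_tool(plan="0 0 -5 0 0 0 0; 0 0 -15 0 0 0 0; 0 0 -30 0 0 0 0; 0 0 -50 0 0 0 0; 0 0 -40 0 0 0 0; -1 0 0 0 0 0 0")

```text
clock: 32.05
tcp_pos: [0.5575, 0.0408, 0.2533]
orientation: [-0.532, 0.539, 0.464, -0.459]
wrist_force: [0.4, 1.2, -0.4]
finger_gap: 0.0256
```

```bash
python3 look.py 21 wrist top
```

```text
32.15 [0.55588865 0.04091797 0.2496656 ] [-0.5338353   0.53739853  0.46285857 -0.4604179 ] 0.01068127255837243 [ 0.60311577 -1.21920674  0.16497955]
```

View pics/wrist_21.png

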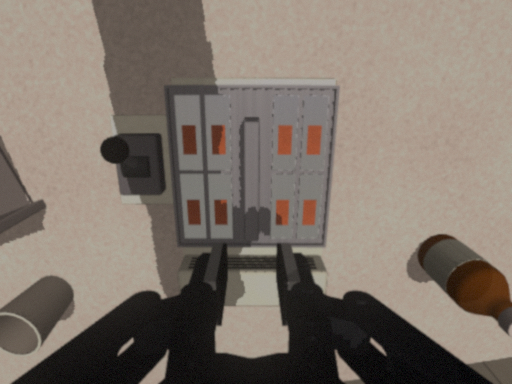

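The tray is on the bars, square and centred. I'll check level and height, and locate the ball (wrist view around (115,150)).

```bash
cat > traychk.py <<'E'
from geo import *
import sys
v=V(sys.argv[1])
u,P=v.cloud(165,340,80,245);m=(P[:,2]>.045)&(P[:,2]<.075);Q=P[m]
h=Q
for i in range(3):
    A=np.c_[h[:,:2],np.ones(len(h))];k=np.linalg.lstsq(A,h[:,2],rcond=None)[0];r=h[:,2]-A@k;h=h[abs(r)<.003]
print('tilt',k[:2].round(4),'z at c',k@[.5555,.0408,1],len(h))
a=np.radians(-8.4);L=(Q[:,:2]-[.5555,.0408])@np.array([[np.cos(a),-np.sin(a)],[np.sin(a),np.cos(a)]])
print('x',np.percentile(L[:,0],[.3,99.7]),'y',np.percentile(L[:,1],[.3,99.7]))
u,P=v.cloud(95,140,125,175);b=P[P[:,2]>.075];print('ball',b.mean(0),b.max(0),b.min(0),len(b))
E
python3 traychk.py pics/wrist_21.npz
python3 - <<'E'
import numpy as np
a=np.radians(-8.4);R=np.array([[np.cos(a),-np.sin(a)],[np.sin(a),np.cos(a)]])
for t in (-.5,-.35,.35,.45,.5):
    print(t,np.array([.5555,.0408])+R@[.06*np.sin(t),-.132],.032+.06*np.cos(t))
for x in (-.075,.0,.012): print(x,np.array([.5555,.0408])+R@[x,-.132])
E
```

```text
tilt [-0.      0.0004] z at c 0.05397488029618541 22519
x [-0.08729107  0.08495614] y [-0.08502779  0.08438825]
ball [ 0.50654887 -0.08048386  0.09015944] [ 0.52031425 -0.0709794   0.09641567] [ 0.49443868 -0.09514689  0.07755336] 628
-0.5 [ 0.50776009 -0.08558179] 0.08465495371342235
-0.35 [ 0.51586388 -0.08677845] 0.08836236277084272
0.35 [ 0.5565702  -0.09278944] 0.08836236277084272
0.45 [ 0.562035   -0.09359641] 0.08602682614116061
0.5 [ 0.56467399 -0.0939861 ] 0.08465495371342235
-0.075 [ 0.46202162 -0.07882772]
0.0 [ 0.53621704 -0.08978395]
0.012 [ 0.54808831 -0.09153694]
```

Tray is level (tilt < 0.001 rad), centred within about 1 mm, plate top at 54 mm. Next I move behind the lever ball.

```bash
python3 g2.py .4620 -.0788 .20 -8.4
```

```text
rotvec tool deg [ 0.3 -0.1 -0. ] rows 0.032503294091391514
shift if turned first (tool mm) [-132.1   49.7   75.4]
shift in current axes [-132.2   49.3   75.5]
```

>>> drive_tool(plan="-1 -20 0 15 0 0 0; -1 -45 0 20 0 0 0; -1 -45 10 25 0 0 0; -1 -23 20 17 0 0 0; -1 0 20 0 0 0 0; -1 0 0 0 0 0 0")

```text
clock: 32.9
tcp_pos: [0.4522, -0.0811, 0.1902]
orientation: [0.538, -0.533, -0.46, 0.463]
wrist_force: [0.6, 0.5, 0.5]
finger_gap: -0.0
```

```bash
python3 look.py 22 wrist; python3 g2.py .4620 -.0788 .094 -8.4
```

```text
32.95 [ 0.45281222 -0.0811303   0.19107715] [ 0.53730698 -0.53340638 -0.46051089  0.46336656] -0.0003896140649231833 [-0.44766401 -0.54926758 -0.26654216]
rotvec tool deg [-0.4 -0.   0. ] rows 0.03649084558428466
shift if turned first (tool mm) [ 3.6 97.1 -8.7]
shift in current axes [ 3.6 97.  -9.4]
```

View pics/wrist_22.png

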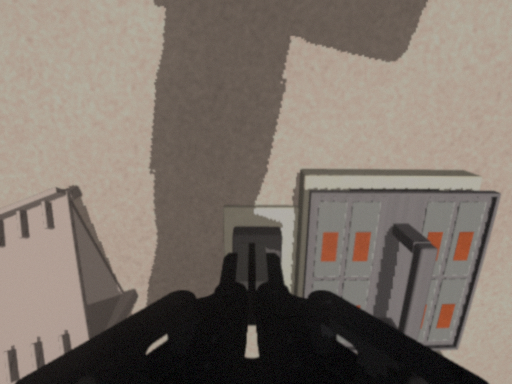

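>>> drive_tool(plan="-1 3 20 0 0 0 0; -1 0 30 0 0 0 0; -1 0 30 0 0 0 0; -1 0 15 0 0 0 0; -1 0 0 0 0 0 0")

```text
clock: 33.58
tcp_pos: [0.4562, -0.0769, 0.0963]
orientation: [0.535, -0.534, -0.462, 0.464]
wrist_force: [0.2, -0.5, 0.2]
finger_gap: -0.0003
```

```bash
python3 look.py 23 wrist scene; python3 g2.py .548 -.0915 .094 -8.4
```

```text
33.675 [ 0.45709843 -0.07734587  0.09749262] [-0.53442357  0.53442457  0.46275761 -0.46328956] 0.00045003155763402976 [-0.38590874 -0.36528638  0.74822955]
rotvec tool deg [-0.   0.2 -0. ] rows 0.019732575961463952
shift if turned first (tool mm) [ -0.7   3.5 -92. ]
shift in current axes [ -1.1   3.4 -92. ]
```

View pics/wrist_23.png

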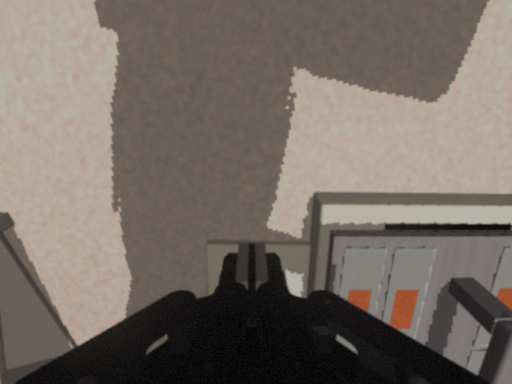

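View pics/scene_23.png

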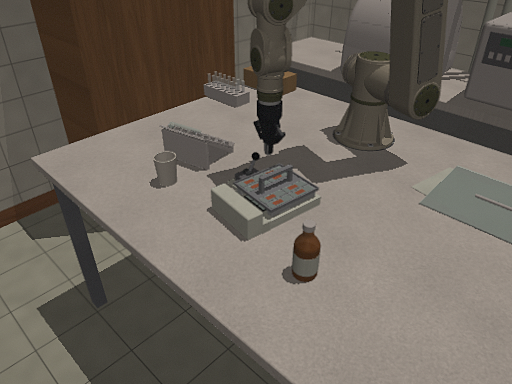

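>>> drive_tool(plan="-1 -0.5 2 -12 0 0 0; -1 0 0 -15 0 0 0; -1 0 0 -15 0 0 0; -1 0 0 -15 0 0 0; -1 0 0 0 0 0 0")

```text
clock: 34.3
tcp_pos: [0.5202, -0.0872, 0.0987]
orientation: [-0.533, 0.536, 0.464, -0.463]
wrist_force: [-0.9, -0.0, -0.1]
finger_gap: 0.0001
```

```bash
python3 look.py 24 scene; python3 g2.py .548 -.0915 .094 -8.4
python3 - <<'E'
import cv2
im=cv2.imread('pics/scene_24.png');cv2.imwrite('pics/z5.png',cv2.resize(im[100:230,190:340],None,fx=4,fy=4,interpolation=cv2.INTER_CUBIC))
E
```

```text
34.35 [ 0.51948462 -0.08704816  0.0985766 ] [-0.53293478  0.53575592  0.46359247 -0.46263175] -0.00011761781732773995 [-0.64508921 -0.37252561  0.78529485]
rotvec tool deg [ 0.2  0.2 -0.1] rows 0.02152660047102846
shift if turned first (tool mm) [ -0.2   4.6 -28.9]
shift in current axes [ -0.3   4.7 -28.8]
```

View pics/z5.png

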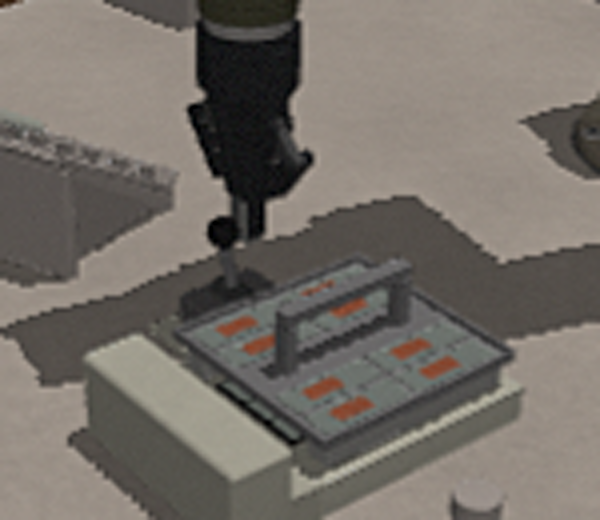

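Lever is being pushed and is now around upright. I'll go on slowly.

>>> drive_tool(plan="-1 0 2 -10 0 0 0; -1 0 1 -10 0 0 0; -1 0 0 -6 0 0 0; -1 0 0 0 0 0 0")

```text
clock: 34.85
tcp_pos: [0.5403, -0.0896, 0.0941]
orientation: [0.537, -0.532, -0.46, 0.466]
wrist_force: [0.1, 0.3, 0.7]
finger_gap: 0.0001
```

```bash
python3 look.py 25 scene; python3 g2.py .548 -.0915 .094 -8.4
python3 - <<'E'
import cv2
im=cv2.imread('pics/scene_25.png');cv2.imwrite('pics/z6.png',cv2.resize(im[100:230,190:340],None,fx=4,fy=4,interpolation=cv2.INTER_CUBIC))
E
```

```text
34.9 [ 0.54060077 -0.08968751  0.09413616] [ 0.53640651 -0.53243591 -0.46061893  0.46541407] -9.137569438608396e-05 [-2.92466553  0.73173172 -0.28718544]
rotvec tool deg [-0.5  0.2 -0.1] rows 0.0464890700891307
shift if turned first (tool mm) [-0.7  0.1 -7.6]
shift in current axes [-0.7  0.1 -7.6]
```

View pics/z6.png

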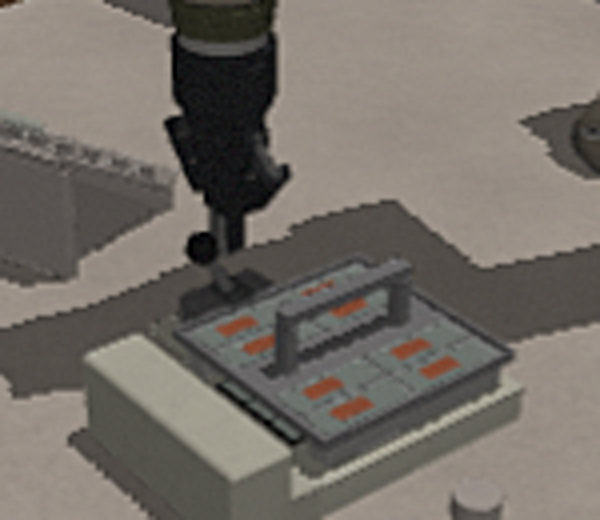

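```bash
cat > lev.py <<'E'
from geo import *
import sys
v=V(sys.argv[1])
a=np.radians(-8.4);R=np.array([[np.cos(a),-np.sin(a)],[np.sin(a),np.cos(a)]])
for q in (.0,.5,.6,.7,.8,.85,.9,.95,1.0):
    t=q-.5;c=np.array([.5555,.0408])+R@[.06*np.sin(t),-.132];print(q,v.proj([[*c,.032+.06*np.cos(t)]]).round(1))
x0,y0,x1,y1=map(int,sys.argv[2:6]);g=v.im[y0:y1,x0:x1].max(2)
m=(g<int(sys.argv[6])).astype(np.uint8);m=cv2.morphologyEx(m,cv2.MORPH_OPEN,np.ones((5,5),np.uint8))
n,l,s,c=cv2.connectedComponentsWithStats(m)
for i in range(1,n):print(s[i],c[i]+[x0,y0])
E
python3 lev.py pics/scene_25.npz 232 152 256 176 45; python3 lev.py pics/scene_0.npz 245 148 265 165 45|tail -2
```

```text
0.0 [[254.7 155.5]]
0.5 [[247.1 156.2]]
0.6 [[245.5 156.9]]
0.7 [[243.9 157.7]]
0.8 [[242.4 158.7]]
0.85 [[241.6 159.3]]
0.9 [[240.9 159.9]]
0.95 [[240.1 160.5]]
1.0 [[239.4 161.2]]
[14  0  5  8 40] [248.  155.5]
[ 6  7  6  7 41] [240.43902439 161.92682927]
[13 21  5  3 15] [247. 174.]
1.0 [[239.4 161.2]]
[ 8  5  6  6 35] [255.42857143 155.57142857]
```

>>> drive_tool(plan="-1 0 0 -5 0 0 0; -1 0 0 -2 0 0 0; -1 0 0 0 0 0 0")

```text
clock: 35.28
tcp_pos: [0.5406, -0.0894, 0.0931]
orientation: [0.54, -0.529, -0.457, 0.469]
wrist_force: [-1.1, 0.5, 0.4]
finger_gap: 0.0002
```

```bash
python3 look.py 26 scene; python3 lev.py pics/scene_26.npz 232 152 256 176 45|tail -3
```

```text
35.325 [ 0.54071896 -0.08936622  0.09303712] [ 0.540279   -0.52866205 -0.45707147  0.46872243] 0.00047059945756174694 [-3.03381789  0.21395232  1.51994874]
1.0 [[239.4 161.2]]
[12  0  7  8 46] [247.54347826 155.17391304]
[ 6  7  6  7 41] [240.43902439 161.92682927]
```

The lever is against its stop: a further push moved neither tool nor ball. Backing off and rising.

>>> drive_tool(plan="-1 0 0 10 0 0 0; -1 0 0 25 0 0 0; -1 0 -20 25 0 0 0; -1 0 -50 20 0 0 0; -1 0 -50 0 0 0 0; -1 -20 -30 0 0 0 0; -1 0 0 0 0 0 0; -1 0 0 0 0 0 0")

```text
clock: 36.33
tcp_pos: [0.4615, -0.0983, 0.2495]
orientation: [0.536, -0.532, -0.46, 0.466]
wrist_force: [-0.2, 0.9, -0.5]
finger_gap: 0.0002
```

```bash
python3 look.py 27 scene wrist top; python3 lev.py pics/scene_27.npz 232 152 256 176 45|tail -3
python3 - <<'E'
import cv2,numpy as np
a=cv2.imread('pics/scene_27.png')[100:230,150:340];b=cv2.imread('pics/top_27.png')[140:260,100:420]
a=cv2.resize(a,(640,438),interpolation=cv2.INTER_CUBIC)
cv2.imwrite('pics/z7.png',a);cv2.imwrite('pics/z8.png',cv2.resize(b,(800,300),interpolation=cv2.INTER_CUBIC))
E
```

```text
36.475 [ 0.4611555  -0.09801475  0.24884049] [ 0.53698483 -0.53155347 -0.45971169  0.46665122] 9.179970698820686e-05 [-0.33541524 -0.199332   -0.38503709]
0.95 [[240.1 160.5]]
1.0 [[239.4 161.2]]
[ 5  7  7  7 45] [240. 162.]
```

View pics/z7.png

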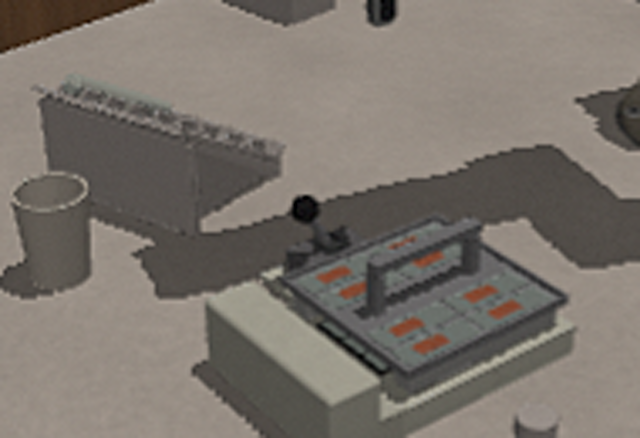

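View pics/z8.png

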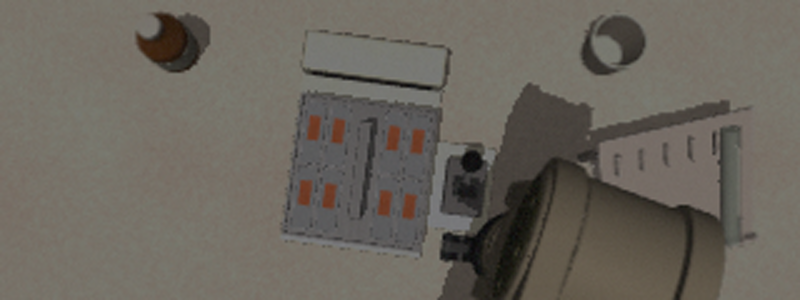

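View pics/wrist_27.png

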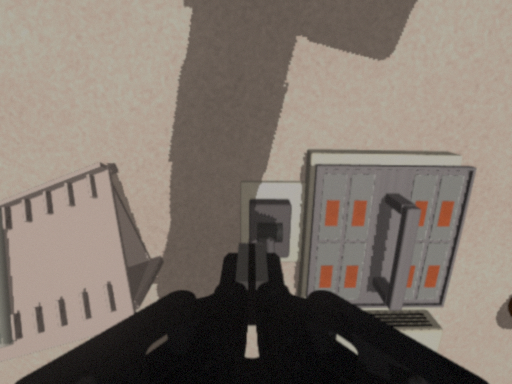

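The lever is fully over, the rod, bottle and cup are undisturbed, the tray is square on the bars, and the arm is clear. Handing in.

```bash
python3 -c "
from workcell import job
print(job.hand_in())"
```

```text
the job is handed in; nothing more can be done
None
```

I placed both bars, set the tray on them, threw the lever fully over and handed the job in at about 36 s. No verdict is reported back.

- **Bars:** Before the tray went on, the wrist camera put the bars at y about +66.5 mm and −64 mm (target ±66). They were less than 1° off square. Along the strip, the visible ends put the bars within about 3 mm of the middle.
- **Tray:** After release it was within about 1 mm of centre and its tilt was under 0.001 rad. The plate's upper face read 54 mm above the bench where 56 mm is expected; the wrist depth reads 1–2 mm low, so that agrees.
- **Lever:** A further push moved neither the tool nor the ball, so it is at its stop. The ball's pixel position in the scene picture agrees with about 1.0 rad.
- **Bystanders:** In the last pictures the rod is still in its bay and the bottle and cup look unmoved; I did not measure them again at the end. I also did not measure the tray again after the lever, but the pictures show it still square on the bars.

**Off plan:** The first approach to the left strip stopped because joint 6 had reached its limit. I raised the bar and made a half turn before placing it. At set-down the wrist force showed no clear contact, so I judged contact from the tool no longer going down.

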